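# Pack the call-out case

### The job

Pack the orange service case for a call-out: snap both phone stands shut and lay them flat on the floor of the case together with every white charger on the bench, then lower the blue divider plate level onto its corner posts over them, and last lay every pocket drive flat on the divider, side by side inside the case. Leave the phone, screwdriver and mug where they are.

Things in the scene. Friction and masses are not known exactly. Their poses are not given: they have to be found in the camera images.
- case: open orange service case, fixed to the bench, 248 x 184 x 66 mm outside (x, y, z), walls 6 mm, grey floor 4 mm thick. Black posts 18 x 18 mm in its four inner corners rise to 40 mm above the bench and carry the divider. Origin: centre of its underside, on the bench; x along its length, z up.
- divider: blue plate 226 x 162 x 4 mm (x, y, z) with an upright pull fin in the middle of its top, 44 mm long in x, 8 mm thick in y, its top 26 mm above the plate's underside. Origin: centre of its underside. 0.13 to 0.21 kg. Its length goes along the case's length, 5 mm play all round; seated, its underside is 40 mm above the bench.
- stand1: folding phone stand: dark steel channel 120 x 48 x 20 mm (x, y, z), floor and flanges 4 mm thick, with a green leaf inside. Origin: centre of its underside; x to its rear, z up. The leaf turns on a pin across the channel, 25 mm behind the origin, 13.5 mm up. Folded it lies level in the channel pointing forward, below the flange tops; open it stands up, leaning 20 deg backward. 0.3 to 0.48 kg, loose on the bench.
- stand1_mid (a point): centre of stand1's channel, 10 mm above its underside
- stand1_leaf (a joint): how far stand1's leaf is folded, in rad: 0 = open against its stop, leaning back (the start), 1.92 = folded flat in the channel. A spring toggle takes it over centre: below about 0.8 it springs back open, beyond about 0.95 it snaps shut by itself. Pushing the leaf's back forward 60 mm above the pin takes about 1 N; the stand starts to slide on the bench at 1.5 to 3 N.
- stand1_tip (a point): middle of the free edge of stand1's leaf (37 mm wide, 5 mm thick), 78 mm from the pin; about 87 mm above the bench when open
- stand2: folding phone stand: dark steel channel 120 x 48 x 20 mm (x, y, z), floor and flanges 4 mm thick, with a yellow leaf inside. Origin: centre of its underside; x to its rear, z up. The leaf turns on a pin across the channel, 25 mm behind the origin, 13.5 mm up. Folded it lies level in the channel pointing forward, below the flange tops; open it stands up, leaning 20 deg backward. 0.3 to 0.48 kg, loose on the bench.
- stand2_mid (a point): centre of stand2's channel, 10 mm above its underside
- stand2_leaf (a joint): how far stand2's leaf is folded, in rad: 0 = open against its stop, leaning back (the start), 1.92 = folded flat in the channel. A spring toggle takes it over centre: below about 0.8 it springs back open, beyond about 0.95 it snaps shut by itself. Pushing the leaf's back forward 60 mm above the pin takes about 1 N; the stand starts to slide on the bench at 1.5 to 3 N.
- stand2_tip (a point): middle of the free edge of stand2's leaf (37 mm wide, 5 mm thick), 78 mm from the pin; about 87 mm above the bench when open
- charger1: white plug-in charger, block 60 x 38 x 30 mm (x, y, z), 0.09 to 0.14 kg. Origin: centre of its underside. None when absent.
- charger1_mid (a point): centre of charger1, 15 mm above its underside
- charger2: white plug-in charger, block 60 x 38 x 30 mm (x, y, z), 0.09 to 0.14 kg. Origin: centre of its underside. None when absent.
- charger2_mid (a point): centre of charger2, 15 mm above its underside
- drive1: red pocket drive, flat block 84 x 42 x 15 mm (x, y, z), 0.07 to 0.12 kg. Origin: centre of its underside. None when absent.
- drive1_mid (a point): centre of drive1, 7.5 mm above its underside
- drive2: black pocket drive, flat block 84 x 42 x 15 mm (x, y, z), 0.07 to 0.12 kg. Origin: centre of its underside. None when absent.
- drive2_mid (a point): centre of drive2, 7.5 mm above its underside
- drive3: silver pocket drive, flat block 84 x 42 x 15 mm (x, y, z), 0.07 to 0.12 kg. Origin: centre of its underside. None when absent.
- drive3_mid (a point): centre of drive3, 7.5 mm above its underside
- phone: customer's black phone, 148 x 72 x 8 mm, lying on the bench, in nobody's way; leave it alone. Origin: centre of its underside
- driver: screwdriver 160 mm long lying on the bench; leave it alone
- mug: white mug, 76 mm across, 90 mm high, beyond the work; leave it alone. Origin: centre of its underside

How it is judged:
By the outcome, as a careful person would: the job done as asked, in the order asked, and still so for the second after the job is handed in, with the robot touching nothing.
Of charger1, charger2 only 1 to 2 are there at a start; the rules pass over those that are not, and their reading is None.
Of drive1, drive2, drive3 only 1 to 3 are there at a start; the rules pass over those that are not, and their reading is None.
At some moment in a run one of stand1, stand2, charger1, charger2, drive1, drive2, drive3 may be knocked a few centimetres aside while the robot is not near it.
It also fails if it takes over 210 s, if anything falls off the work surface, if the arm or the gripper's body presses on something with over 40 N, if the wrist force passes 120 N, or if a joint passes its speed limit or range.

### The arm

A 6-joint arm with a two-finger parallel gripper is mounted at the origin on the work surface. World frame = base frame: x ahead of the robot, y to its left, z up, the work surface at z = 0. Lengths are in m, angles in rad, forces in N, time in s.
With the tool pointing down it reaches from about 0.425 to 0.95 m from the base axis. Payload 3.5 kg.
Tool frame: the origin (TCP) lies midway between the tips of the shut fingers; the grasp point (between the pads) lies 19 mm behind it; z points along the fingers, y is the line along which they close (so a half turn about z gives the same grasp; the last joint's range is limited). The gripper opens to 85 mm and grips with 20 to 120 N. Pads are 22 mm wide; open, the fingers measure 114 mm over their backs; the gripper's body (76 mm by 85 mm) begins 54 mm behind the grasp point. The pads swing forward as they close: fully open they stand 13 mm farther back than shut.
Start: joints at [-0.15, 0.286, 1.577, -0, 1.279, -0.15], TCP at [0.675, 0, 0.21] pointing down, gripper open.
Joint ranges: [-2.77, 2.77], [-0.9, 2.22], [0.21, 2.48], [-1.53, 4.67], [0.24, 2.81], [-2.84, 2.84]. Speed limits (rad/s): [2.79, 2.79, 3.14, 3.14, 3.14, 3.14].

### API

Orientations are given as a unit quaternion [x, y, z, w].
In Python, from plant import ctrl, cams, order gives the robot as it stands.
- The arm moves only by the tool move_arm, never from a script. Its argument "plan" is one flat list of numbers, 7 for each row, row after row: the shift along the world's x, y, z in mm, then the turn, a rotation vector about the world's x, y, z in degrees, then the finger opening in mm, from 0 to 85.4. A call has 1 to 12 rows; each row shifts and turns the commanded pose from where the row before left it; what a row does not reach is not made up. A row lasts 1/10 s, in which the tool goes at most 50 mm and 8.59 degrees, less where a joint would pass 70% of its speed; a pose out of reach is approached as far as the arm can. A call is refused whole if a number of a shift passes 50 or a number of a turn 8.59, either way. A call with a gripper value outside its range is refused whole. The fingers move at their own pace and stop on an object; "newtons" is the grip in N (left out, the last holds). Time passes only in rows, so rows that do not move let the fingers close. It gives the time, the measured TCP pose, the force, the opening and the grip force at its end, in the units of the state.
- ctrl.get_state(): the state, without advancing time (a new reading comes with each control period).
- cams.read_camera(name): name is "scene" or "side" or "wrist"; returns a dict with "color" (420x560x3 uint8, red, green, blue), "fov_y" (degrees; the focal length in pixels is half the picture's height over the tangent of half this angle, whatever the lens; pixels are square), "cx", "cy" (the principal point, pixels), "origin" and "orientation" of the camera in the world; the wrist camera has in their place "T_tool_cam" (4x4, takes a point from camera to tool coordinates, whose origin is the TCP and whose axes are the flange's). Camera axes: x right, y up, looking along -z (the intrinsics and any distortion apply to the point x, -y, -z); pixel columns grow to the right and rows downward; lengths in m; the calibration is good to about 2 mm. A picture is of the moment at which its call begins: read the wrist's pose just before it. There is no depth.
- order.sign_off(): hands the job in; it is judged then, once.
The state is a dict: "time": time; "qpos": joint angles; "dq": joint speeds; "joint_efforts": joint torques, N m; "eef_pos": TCP position; "tcp_rot": TCP orientation; "contact_force": force on the tool from outside, world axes, zero at the start; "wrist_torque": the same for the moment, N m; "opening": opening from 0.0 (shut) to 1.0 (fully open); "finger_force": force on a finger pad.
Only numpy, scipy, OpenCV 4.12 (cv2) and the standard library are available. Lean on these libraries where they do the work, as an engineer would, in place of code of your own. Each camera call takes 0.05 s, during which the arm holds its last target. There are 200 camera calls.

## Working session

There is one attempt and no reset: what is moved stays moved. The work goes in short steps, Python scripts to look and compute and a tool call to move; the robot and the scene stay as the last step left them, time stands still between calls to the robot, and variables do not carry over. Pictures are saved under pics/ and viewed, at most 14 in all, crops included, and the job is handed in when it is done.

Besides the shell and the picture viewer there is one more tool, called in YAML: its name, and indented under it one key for each argument. move_arm: Moves the arm, as the interface text tells. Its arguments: {"type":"object","properties":{"plan":{"type":"array","items":{"type":"number"}},"newtons":{"type":"number"}},"required":["plan"]}

```bash
ls; mkdir -p pics; python3 - <<'E'
from plant import ctrl,cams,order
import cv2
print(ctrl.get_state())
for n in ("scene","side","wrist"):
    r=cams.read_camera(n); print(n,{k:v for k,v in r.items() if k!="color"})
    cv2.imwrite(f"pics/{n}0.png",r["color"][:,:,::-1])
E
```

```text
pics
{'time': 0.0, 'qpos': array([-1.50000591e-01,  2.87212877e-01,  1.57816700e+00,  1.74435002e-05,
        1.27858426e+00, -1.50013857e-01]), 'dq': array([ 0.00139434, -0.00068981,  0.00068337,  0.0005796 ,  0.00153038,
        0.00015408]), 'joint_efforts': array([-1.79628755e-04, -4.05981302e+01, -2.92628127e+01, -1.54224781e-04,
        5.81841552e-03,  3.74769741e-06]), 'eef_pos': array([6.74302443e-01, 1.39184386e-04, 2.09021161e-01]), 'tcp_rot': array([ 7.07103377e-01,  7.07109191e-01, -6.97009635e-04, -9.59288245e-04]), 'contact_force': array([-0.10142529,  0.12493672, -0.58786658]), 'wrist_torque': array([-0.00772991,  0.01489404, -0.0077696 ]), 'finger_force': 0.0, 'opening': 0.9958851027585827}
scene {'fov_y': 42.01907140272687, 'cx': 282.01712330180794, 'cy': 206.04241740671156, 'origin': array([1.44097138, 0.03323251, 1.07266323]), 'orientation': array([0.24923807, 0.25594566, 0.6508057 , 0.66994339])}
side {'fov_y': 45.78782440948785, 'cx': 266.3570601070429, 'cy': 220.48439821811624, 'origin': array([ 0.20689006, -0.96743986,  0.74837796]), 'orientation': array([ 0.48179222, -0.08815508, -0.14780779,  0.85921929])}
wrist {'fov_y': 65.56661873318897, 'cx': 281.15601944021654, 'cy': 209.37663606680687, 'T_tool_cam': array([[ 2.31523546e-04,  9.52752446e-01,  3.03747795e-01,
         7.79701025e-02],
       [ 9.99999949e-01, -2.87349339e-04,  1.39093195e-04,
        -1.17775839e-03],
       [ 2.19803110e-04,  3.03747747e-01, -9.52752464e-01,
        -1.62460416e-01],
       [ 0.00000000e+00,  0.00000000e+00,  0.00000000e+00,
         1.00000000e+00]])}
```

View pics/scene0.png

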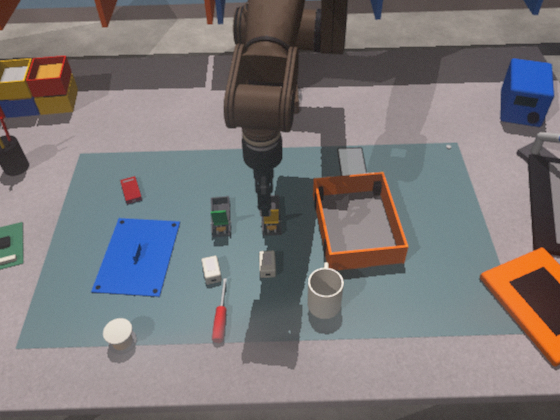

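View pics/side0.png

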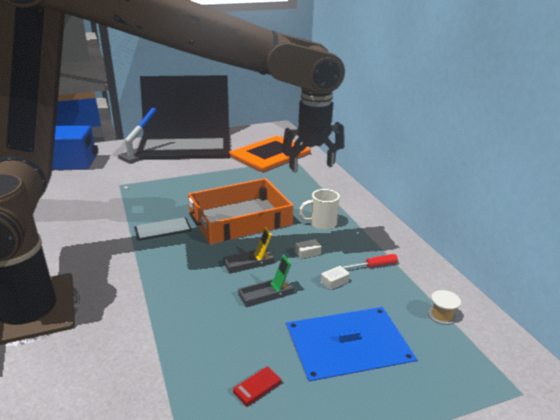

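Scene view: case on the right at about (360,220), yellow stand (271,215), green stand (221,215), chargers at (211,268) and (267,263), divider (138,256), red drive (131,189) and phone (352,160). The mug and screwdriver are near the bottom. No black or silver drive shows so far. Both stands' leaves are open, and their rears point to +x.

```bash
cat > h.py <<'E'
import numpy as np, cv2
from plant import ctrl,cams,order
from scipy.spatial.transform import Rotation as R
def cam(n):
    s=ctrl.get_state(); r=cams.read_camera(n)
    if n=="wrist":
        T=np.eye(4); T[:3,:3]=R.from_quat(s["tcp_rot"]).as_matrix(); T[:3,3]=s["eef_pos"]
        T=T@np.array(r["T_tool_cam"])
    else:
        T=np.eye(4); T[:3,:3]=R.from_quat(r["orientation"]).as_matrix(); T[:3,3]=r["origin"]
    return dict(T=T,f=210/np.tan(np.radians(r["fov_y"])/2),cx=r["cx"],cy=r["cy"],im=r["color"],n=n)
def rays(c,uv):
    uv=np.atleast_2d(np.asarray(uv,float)); d=np.c_[(uv[:,0]-c["cx"])/c["f"],-(uv[:,1]-c["cy"])/c["f"],-np.ones(len(uv))]
    return d@c["T"][:3,:3].T
def onz(c,uv,z):
    d=rays(c,uv); o=c["T"][:3,3]; return o+d*((z-o[2])/d[:,2])[:,None]
def proj(c,p):
    q=(np.atleast_2d(p)-c["T"][:3,3])@c["T"][:3,:3]
    return np.c_[c["cx"]-c["f"]*q[:,0]/q[:,2], c["cy"]+c["f"]*q[:,1]/q[:,2]]
def tri(cs,uvs):
    A=np.zeros((3,3));b=np.zeros(3)
    for c,uv in zip(cs,uvs):
        d=rays(c,uv)[0]; d/=np.linalg.norm(d); M=np.eye(3)-np.outer(d,d); A+=M; b+=M@c["T"][:3,3]
    return np.linalg.solve(A,b)
def save(c,name,box=None):
    im=c["im"][:,:,::-1]
    if box: x0,y0,x1,y1,k=box; im=cv2.resize(im[y0:y1,x0:x1],None,fx=k,fy=k,interpolation=cv2.INTER_CUBIC)
    cv2.imwrite("pics/"+name,im)
def hsv(c): return cv2.cvtColor(c["im"],cv2.COLOR_RGB2HSV)
def blobs(m,amin=60):
    n,l,s,ce=cv2.connectedComponentsWithStats(m.astype(np.uint8))
    return sorted([(s[i,4],ce[i],l==i) for i in range(1,n) if s[i,4]>=amin],key=lambda t:-t[0])
def rect(m):
    p=np.argwhere(m)[:,::-1].astype(np.float32); return cv2.minAreaRect(p)
E
python3 - <<'E'
from h import *
S=cam("scene");D=cam("side")
names=["case tl","case tr","case br","case bl"]
print("case rim z66",onz(S,[(315,183),(381,174),(405,248),(327,259)],.066).round(3))
print("side",onz(D,[(190,191),(270,183),(292,207),(207,222)],.066).round(3))
print("green", tri([S,D],[(220,211),(284,259)]).round(3)); print("yel", tri([S,D],[(271,211),(265,232)]).round(3))
for n,a,b in [("chA",(211,268),(335,278)),("chB",(267,263),(308,250)),("drv",(131,189),(258,386)),("fin",(138,250),(348,336)),("phone",(352,160),(162,229)),("mug",(325,280),(325,195)),("drv handle",(219,322),(382,262))]:
    print(n,tri([S,D],[a,b]).round(3))
print("div",onz(S,[(120,219),(180,221),(151,295),(94,291)],.004).round(3))
c=cv2.resize(S["im"][110:350,30:430],None,fx=2,fy=2,interpolation=cv2.INTER_CUBIC)
cv2.imwrite("pics/sc_crop.png",c[:,:,::-1])
E
```

```text
case rim z66 [[0.463 0.121 0.066]
 [0.437 0.294 0.066]
 [0.679 0.314 0.066]
 [0.704 0.133 0.066]]
side [[0.438 0.312 0.066]
 [0.676 0.285 0.066]
 [0.684 0.129 0.066]
 [0.443 0.128 0.066]]
green [ 0.564 -0.115  0.083]
yel [0.564 0.009 0.08 ]
chA [ 0.685 -0.138  0.016]
chB [ 0.674 -0.006  0.013]
drv [ 0.41  -0.374  0.008]
fin [ 0.625 -0.32   0.015]
phone [0.332 0.231 0.011]
mug [0.779 0.122 0.091]
drv handle [ 0.829 -0.113  0.012]
div [[ 0.512 -0.386  0.004]
 [ 0.525 -0.229  0.004]
 [ 0.747 -0.273  0.004]
 [ 0.731 -0.408  0.004]]
```

View pics/sc_crop.png

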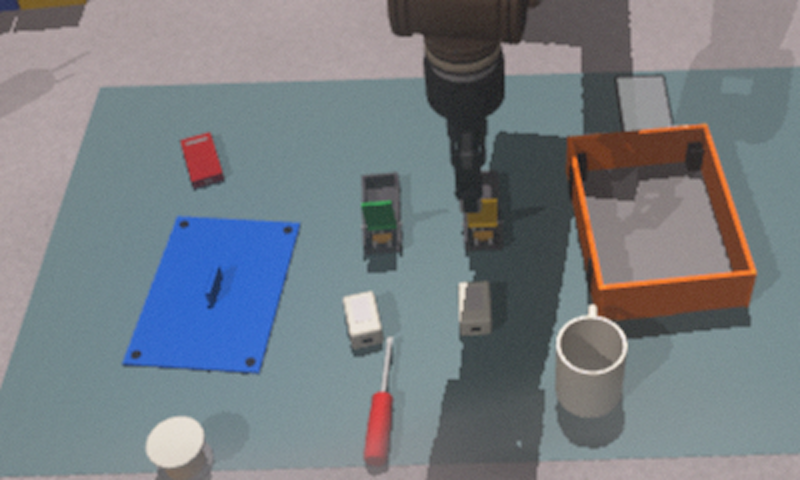

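View pics/wrist0.png

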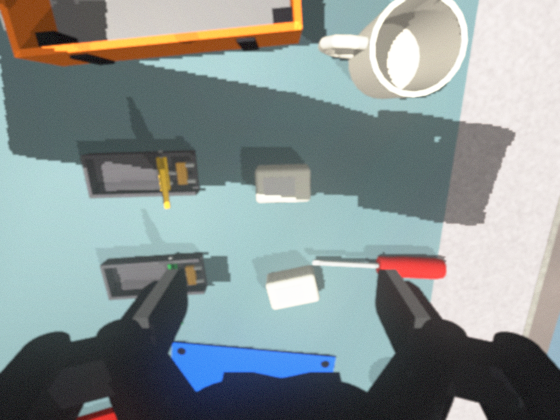

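The wrist view (image up is +y, right is +x) shows yellow stand (142,172), green stand (155,275), chargers (283,183) and (292,287), and the stands' rears toward +x. Only the red drive is present. First I turn the tool 90°, shut the fingers and come down behind the yellow leaf.

move_arm:
  plan: [-6,1,0,0,0,8.5,0,-6,1,0,0,0,8.5,0,-6,1,0,0,0,8.5,0,-6,1,0,0,0,8.5,0,-6,1,0,0,0,8.5,0,-6,1,0,0,0,8.5,0,-6,1,0,0,0,8.5,0,-6,1,0,0,0,8.5,0,-6,1,0,0,0,8.5,0,-6,0,0,0,0,8.5,0,0,0,0,0,0,5,0,0,0,0,0,0,0,0]
  newtons: 40

```text
time: 1.45
eef_pos: [0.6148, 0.0091, 0.2104]
tcp_rot: [0.0, 1.0, 0.0, -0.0]
contact_force: [0.8, 0.1, 0.1]
opening: 0.002
finger_force: 0.0
```

```bash
python3 - <<'E'
from h import *
s=ctrl.get_state(); print(s["time"],s["eef_pos"].round(4),R.from_quat(s["tcp_rot"]).as_matrix().round(3).tolist(),s["qpos"].round(2),s["opening"])
c=cam("wrist"); save(c,"w1.png"); np.save("w1T.npy",c["T"])
d=cam("scene"); save(d,"s1.png")
E
```

```text
1.45 [0.6148 0.0091 0.2104] [[-1.0, 0.0, -0.0], [0.0, 1.0, 0.0], [0.0, 0.0, -1.0]] [-0.15  0.16  1.73 -0.    1.26 -1.72] 0.0022679971668537716
```

View pics/w1.png

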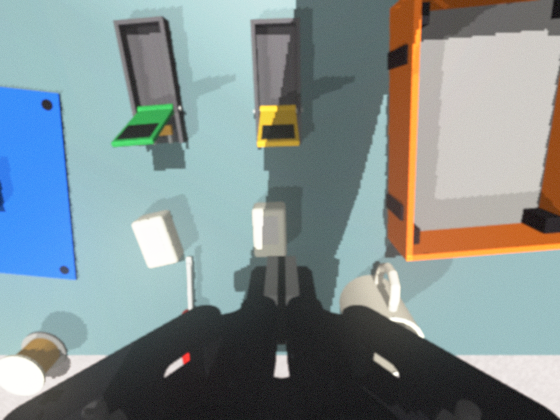

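```bash
python3 - <<'E'
from h import *
c=cam("wrist")
print("y front",onz(c,[(252,21),(299,21)],.02).round(4)); print("y tip",onz(c,[(258,147),(299,146)],.087).round(4))
print("g front",onz(c,[(115,22),(163,18)],.02).round(4)); print("g rear r",onz(c,[(187,143)],.02).round(4)); print("g tip",onz(c,[(113,146),(159,144)],.087).round(4))
print("chB",onz(c,[(252,204),(285,203),(286,255),(254,255)],.03).round(4)); print("chA",onz(c,[(131,219),(166,210),(183,258),(148,268)],.03).round(4))
print("case rim",onz(c,[(388,15),(406,262),(560,250)],.066).round(4))
E
```

```text
y front [[ 0.4588 -0.0184  0.02  ]
 [ 0.4589  0.0267  0.02  ]]
y tip [[ 0.5703 -0.0107  0.087 ]
 [ 0.5695  0.0248  0.087 ]]
g front [[ 0.4595 -0.1499  0.02  ]
 [ 0.4561 -0.1035  0.02  ]]
g rear r [[ 0.574  -0.0911  0.02  ]]
g tip [[ 0.5692 -0.1363  0.087 ]
 [ 0.5676 -0.0963  0.087 ]]
chB [[ 0.6391 -0.0228  0.03  ]
 [ 0.638   0.0135  0.03  ]
 [ 0.7006  0.0147  0.03  ]
 [ 0.7006 -0.0222  0.03  ]]
chA [[ 0.6563 -0.1581  0.03  ]
 [ 0.6458 -0.1179  0.03  ]
 [ 0.7042 -0.1046  0.03  ]
 [ 0.7171 -0.1468  0.03  ]]
case rim [[0.4646 0.0982 0.066 ]
 [0.6916 0.1392 0.066 ]
 [0.6782 0.2961 0.066 ]]
```

move_arm:
  plan: [0,-1,-30,0,0,0,0,0,-1,-30,0,0,0,0,0,-1,-30,0,0,0,0,0,0,-30,0,0,0,0,0,0,-25,0,0,0,0,-10,0,0,0,0,0,0,-10,0,0,0,0,0,0,-5,0,0,0,0,0,0,-5,0,0,0,0,0,0,-5,0,0,0,0,0,0,-5,0,0,0,0,0,0,-5,0,0,0,0,0,0]

```text
time: 2.8
eef_pos: [0.5717, 0.0058, 0.0673]
tcp_rot: [0.0, 1.0, -0.0, 0.003]
contact_force: [2.5, -0.0, 6.3]
opening: 0.0
finger_force: 3.2
```

move_arm:
  plan: [-5,0,0,0,0,0,0,-5,0,0,0,0,0,0,-6,0,0,0,0,0,0,-6,0,0,0,0,0,0,-6,0,0,0,0,0,0,-6,0,0,0,0,0,0,-6,0,0,0,0,0,0,-6,0,0,0,0,0,0,-6,0,0,0,0,0,0,-7,0,0,0,0,0,0,-7,0,0,0,0,0,0,0,0,0,0,0,0,0]

```text
time: 4.0
eef_pos: [0.5023, 0.0064, 0.0645]
tcp_rot: [-0.0, 1.0, 0.0, -0.001]
contact_force: [-0.7, 0.1, -0.0]
opening: 0.008
finger_force: 0.0
```

```bash
python3 - <<'E'
from h import *
s=ctrl.get_state(); print(s["time"],s["eef_pos"].round(4),s["contact_force"].round(2))
a=cam("side");b=cam("scene"); 
A=cv2.resize(a["im"][190:330,150:400],None,fx=2.4,fy=2.4); B=cv2.resize(b["im"][140:300,180:430],None,fx=2.4,fy=2.4)
B=B[:260,:600];A=A[:330,:600]
cv2.imwrite("pics/f1.png",np.vstack([A,B])[:,:,::-1])
E
```

```text
4.0 [0.5023 0.0064 0.0645] [-0.7   0.15 -0.01]
```

View pics/f1.png

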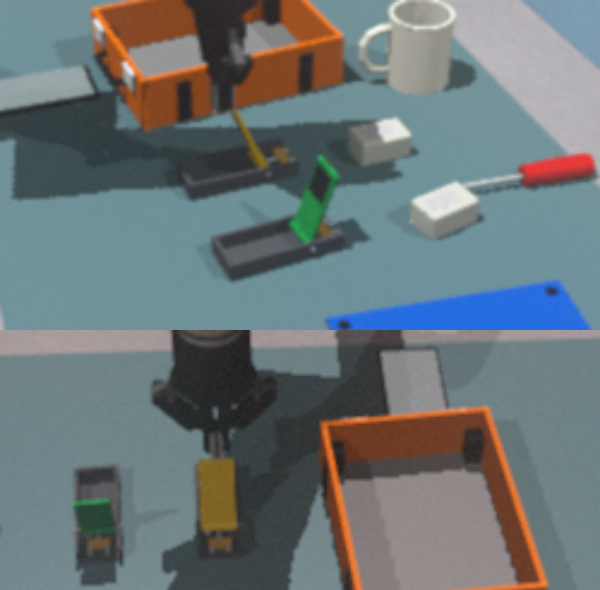

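The upper (side) half shows the yellow leaf leaning forward against the fingertip, so it is not over centre yet. I push further.

move_arm:
  plan: [-8,0,0,0,0,0,0,-8,0,-1,0,0,0,0,-8,0,-2,0,0,0,0,-8,0,-3,0,0,0,0,-8,0,-4,0,0,0,0,0,0,0,0,0,0,0,0,0,0,0,0,0,0]

```text
time: 4.8
eef_pos: [0.4638, 0.006, 0.0553]
tcp_rot: [0.0, 1.0, 0.0, 0.0]
contact_force: [-0.2, -0.4, 0.3]
opening: -0.005
finger_force: 0.0
```

```bash
python3 - <<'E'
from h import *
s=ctrl.get_state(); print(s["time"],s["eef_pos"].round(4),s["contact_force"].round(2))
for n in("side","scene"):
    c=cam(n);H=hsv(c); m=cv2.inRange(H,(20,120,60),(32,255,255)); 
    if n=="side": m[:200]=0; m[300:]=0
    else: m[:150]=0;m[300:]=0;m[:,:200]=0
    print([(b[0],b[1].round(),rect(b[2])) for b in blobs(m,20)][:4])
    g=cv2.inRange(H,(50,100,40),(75,255,255)); g[:150]=0;g[:,:150]=0; print("green",[(b[0],b[1].round()) for b in blobs(g,20)][:4])
E
```

```text
4.8 [0.4638 0.006  0.0553] [-0.16 -0.43  0.31]
[(np.int32(192), array([262., 247.]), ((263.591796875, 244.20037841796875), (10.471203804016113, 31.5966739654541), 23.749492645263672))]
green [(np.int32(284), array([280., 276.]))]
[(np.int32(189), array([271., 216.]), ((270.5, 216.0), (14.0, 15.0), 90.0))]
green [(np.int32(122), array([219., 217.]))]
```

move_arm:
  plan: [0,0,40,0,0,0,0,10,0,40,0,0,0,0,30,0,40,0,0,0,0,40,0,20,0,0,0,0,40,0,10,0,0,0,0,40,0,0,0,0,0,0,0,0,0,0,0,0,0]

```text
time: 5.6
eef_pos: [0.6279, 0.0056, 0.2047]
tcp_rot: [-0.0, 1.0, -0.0, 0.001]
contact_force: [-0.6, 0.3, -0.7]
opening: 0.003
finger_force: 0.0
```

```bash
python3 - <<'E'
from h import *
s=ctrl.get_state(); print(s["time"],s["eef_pos"].round(4),s["contact_force"].round(2))
w=cam("wrist");a=cam("side")
W=w["im"][0:300,80:420]; A=cv2.resize(a["im"][200:320,200:340],None,fx=2.5,fy=2.5)
cv2.imwrite("pics/f2.png",np.hstack([W,A])[:,:,::-1]); print(W.shape,A.shape)
E
```

```text
5.6 [0.6279 0.0056 0.2047] [-0.58  0.31 -0.7 ]
(300, 340, 3) (300, 350, 3)
```

View pics/f2.png

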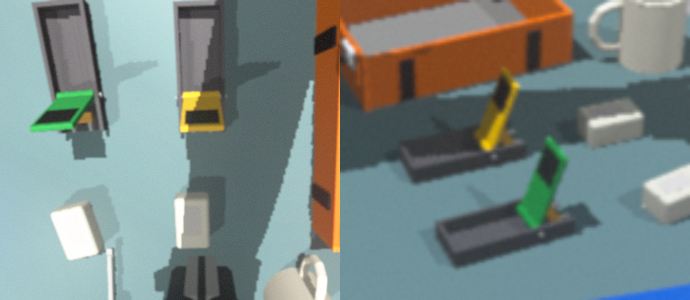

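Wrist and side views: both leaves are still open and the stand has not moved. The leaf tip must have jammed against the finger. I retry with the tip overlapping only the leaf's top, then go down once it is past vertical, in checked stages.

move_arm:
  plan: [-7,0,-30,0,0,0,0,-7,0,-30,0,0,0,0,-7,0,-30,0,0,0,0,-7,0,-30,0,0,0,0,0,0,-9,0,0,0,0,0,0,0,0,0,0,0,0,0,0,0,0,0,0,-5,0,0,0,0,0,0,-5,0,0,0,0,0,0,-5,0,0,0,0,0,0,-5,0,0,0,0,0,0,-5,0,0,0,0,0,0]

```text
time: 6.9
eef_pos: [0.5705, 0.006, 0.0766]
tcp_rot: [-0.0, 1.0, -0.0, 0.0]
contact_force: [0.4, 0.7, 0.5]
opening: 0.005
finger_force: 0.0
```

move_arm:
  plan: [-4,0,0,0,0,0,0,-4,0,0,0,0,0,0,-4,0,0,0,0,0,0,-4,0,0,0,0,0,0,-4,0,0,0,0,0,0]

```text
time: 7.4
eef_pos: [0.5507, 0.006, 0.0764]
tcp_rot: [0.0, 1.0, 0.0, -0.0]
contact_force: [-1.0, -0.7, 0.7]
opening: 0.002
finger_force: 0.0
```

```bash
cat > leaf.py <<'E'
from h import *
import sys
s=ctrl.get_state(); print(s["time"],s["eef_pos"].round(4),s["contact_force"].round(2))
lo,hi=((20,120,60),(32,255,255)) if sys.argv[1]=="y" else ((50,100,40),(75,255,255))
for n in("side","scene"):
    c=cam(n);m=cv2.inRange(hsv(c),lo,hi); m[:150]=0;m[330:]=0;m[:,:190]=0;m[:,320:]=0
    print(n,[(int(b[0]),b[1].round(1),[t for t in cv2.boundingRect(b[2].astype(np.uint8))]) for b in blobs(m,20)][:3])
E
python3 leaf.py y
```

```text
7.4 [0.5507 0.006  0.0764] [-0.99 -0.66  0.74]
side [(202, array([261.9, 247.5]), [254, 228, 17, 32])]
scene [(197, array([270.8, 215.9]), [263, 209, 16, 15])]
```

```bash
python3 - <<'E'
from h import *
a=cam("side");b=cam("scene")
p=ctrl.get_state()["eef_pos"]; print(proj(a,p),proj(b,p))
for c,q in((a,p),(b,p)): 
    u=proj(c,q)[0]; c["im"]=c["im"].copy(); cv2.circle(c["im"],(int(round(u[0])),int(round(u[1]))),0,(255,0,255),-1)
A=cv2.resize(a["im"][170:290,210:340],None,fx=3,fy=3);B=cv2.resize(b["im"][130:250,210:340],None,fx=3,fy=3)
cv2.imwrite("pics/f3.png",np.hstack([A,B])[:,:,::-1])
E
```

```text
[[261.39086591 235.27344424]] [[270.46106941 207.195585  ]]
```

View pics/f3.png

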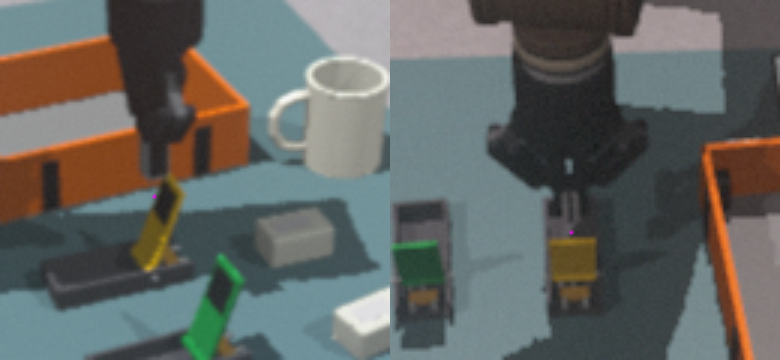

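```bash
python3 - <<'E'
from h import *
a=cam("side");b=cam("scene");w=cam("wrist"); p=ctrl.get_state()["eef_pos"]
for s,t in(((261,228),(270.5,206)),((261,229),(270.5,204)),((261,235),(270.5,207))): print("finger",tri([a,b],[s,t]).round(4))
print("leaf top",tri([a,b],[(266,229),(271.3,210)]).round(4), "wrist tcp px",proj(w,p))
save(w,"w2.png",(200,60,400,280,3)[:4]+(2,)); 
m=hsv(w); yl=cv2.inRange(m,(20,100,60),(32,255,255)); print([(x[0],x[1],cv2.boundingRect(x[2].astype(np.uint8))) for x in blobs(yl,20)])
A=cv2.resize(a["im"][200:250,240:290],None,fx=8,fy=8,interpolation=cv2.INTER_NEAREST); B=cv2.resize(w["im"][90:300,200:360],None,fx=2,fy=2)
B=cv2.copyMakeBorder(B,0,0,0,0,0)[:400]; cv2.imwrite("pics/f4.png",np.hstack([A,B])[:,:,::-1])
E
```

```text
finger [0.5551 0.0093 0.0913]
finger [0.5522 0.0078 0.092 ]
finger [0.5504 0.0063 0.077 ]
leaf top [0.5667 0.0098 0.0872] wrist tcp px [[280.78811448 256.67331692]]
[(np.int32(2939), array([281.5039129, 225.5137802]), (249, 196, 67, 94)), (np.int32(1954), array([493.54810645, 253.290174  ]), (477, 148, 35, 222)), (np.int32(40), array([116. , 230.1]), (111, 223, 12, 16)), (np.int32(28), array([125.5       , 228.42857143]), (123, 223, 5, 14))]
```

View pics/f4.png

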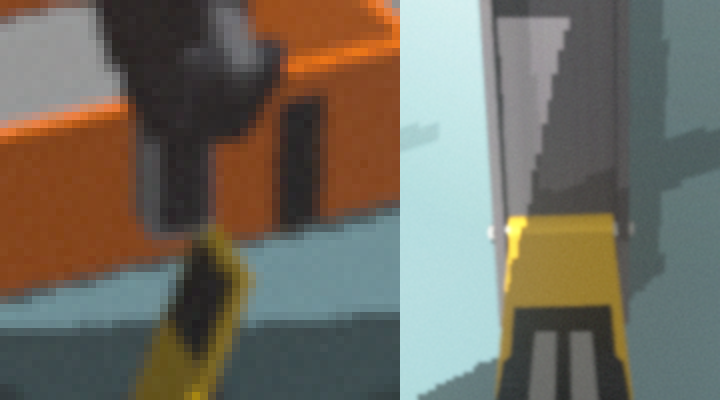

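Zoomed views: the fingertip ends at side pixel (262,229), about z = 0.091, while the TCP reads 0.076. The tips therefore sit about 15 mm above the TCP reading and passed over the leaf. I go back and push lower.

move_arm:
  plan: [0,0,20,0,0,0,0,25,0,0,0,0,0,0,30,0,0,0,0,0,0,0,0,-22,0,0,0,0,0,0,-22,0,0,0,0,0,0,0,0,0,0,0,-5,0,0,0,0,0,0,-5,0,0,0,0,0,0,-5,0,0,0,0,0,0,-5,0,0,0,0,0,0,-5,0,0,0,0,0,0,-5,0,0,0,0,0,0]

```text
time: 8.95
eef_pos: [0.5763, 0.0059, 0.0532]
tcp_rot: [0.0, 1.0, -0.0, 0.001]
contact_force: [1.2, -0.7, 0.9]
opening: 0.003
finger_force: 0.5
```

move_arm:
  plan: [-5,0,0,0,0,0,0,-5,0,0,0,0,0,0,-5,0,0,0,0,0,0,-5,0,0,0,0,0,0,-5,0,0,0,0,0,0,-5,0,-1,0,0,0,0,-5,0,-1,0,0,0,0,-5,0,-1,0,0,0,0,-5,0,-1,0,0,0,0,-5,0,-1,0,0,0,0,-5,0,-1,0,0,0,0,-5,0,-1,0,0,0,0]

```text
time: 10.15
eef_pos: [0.5154, 0.0061, 0.0452]
tcp_rot: [-0.0, 1.0, 0.0, -0.0]
contact_force: [-0.6, -0.5, 0.2]
opening: 0.001
finger_force: 0.0
```

```bash
python3 leaf.py y
```

```text
10.15 [0.5154 0.0061 0.0452] [-0.57 -0.51  0.18]
side [(120, array([250.4, 249.7]), [238, 237, 23, 23])]
scene [(354, array([270.1, 210.3]), [263, 191, 16, 33])]
```

move_arm:
  plan: [-6,0,-1,0,0,0,0,-6,0,-1,0,0,0,0,-6,0,-1,0,0,0,0,-6,0,0,0,0,0,0,0,0,0,0,0,0,0]

```text
time: 10.75
eef_pos: [0.4909, 0.0062, 0.0421]
tcp_rot: [0.0, 1.0, 0.0, -0.0]
contact_force: [-0.2, 0.6, 0.3]
opening: 0.002
finger_force: 0.0
```

```bash
python3 leaf.py y
```

```text
10.75 [0.4909 0.0062 0.0421] [-0.18  0.64  0.32]
side [(269, array([243.4, 258.7]), [227, 251, 34, 15])]
scene [(357, array([270.2, 210.1]), [263, 198, 16, 26])]
```

Yellow is shut: in the side view the leaf's bounding box is now flat. Next the green one, in the same way.

move_arm:
  plan: [0,0,40,0,0,0,0,0,0,40,0,0,0,0,30,-30,0,0,0,0,0,30,-30,0,0,0,0,0,30,-30,0,0,0,0,0,29,-28,0,0,0,0,0,0,0,0,0,0,0,0,0,0,-35,0,0,0,0,0,0,-35,0,0,0,0,0,0,0,0,0,0,0,-8,-1,0,0,0,0,0,-8,-1,0,0,0,0,0]

```text
time: 12.05
eef_pos: [0.5958, -0.1142, 0.0547]
tcp_rot: [-0.0, 1.0, -0.001, 0.002]
contact_force: [0.4, -0.8, -0.0]
opening: -0.0
finger_force: 0.0
```

move_arm:
  plan: [-5,-1,0,0,0,0,0,-5,0,0,0,0,0,0,-5,-1,0,0,0,0,0,-5,0,0,0,0,0,0,-5,-1,0,0,0,0,0,-5,0,0,0,0,0,0,-5,-1,0,0,0,0,0,-5,0,0,0,0,0,0,-5,-1,0,0,0,0,0,-5,0,-1,0,0,0,0,-5,-1,-1,0,0,0,0,-5,0,-1,0,0,0,0]

```text
time: 13.25
eef_pos: [0.5344, -0.12, 0.0492]
tcp_rot: [0.0, 1.0, 0.0, -0.0]
contact_force: [0.3, -0.8, 0.1]
opening: 0.001
finger_force: 0.2
```

move_arm:
  plan: [-5,-1,-1,0,0,0,0,-5,0,-1,0,0,0,0,-6,-1,-1,0,0,0,0,-6,0,-1,0,0,0,0,-6,-1,-1,0,0,0,0,-6,0,-1,0,0,0,0,0,0,0,0,0,0,0]

```text
time: 13.95
eef_pos: [0.4999, -0.1228, 0.043]
tcp_rot: [0.0, 1.0, 0.0, -0.001]
contact_force: [-0.4, -0.2, 0.5]
opening: -0.001
finger_force: 0.0
```

```bash
python3 leaf.py g
```

```text
13.95 [ 0.4999 -0.1228  0.043 ] [-0.41 -0.2   0.53]
side [(366, array([260.1, 289.9]), [242, 281, 37, 18])]
scene [(351, array([220.2, 211. ]), [213, 199, 15, 26])]
```

Green is shut too. I lift, open the gripper and survey from two places.

move_arm:
  plan: [0,0,43,0,0,0,0,10,10,43,0,0,0,85,25,20,43,0,0,0,85,25,20,43,0,0,0,85,20,23,43,0,0,0,85,0,0,0,0,0,0,85,0,0,0,0,0,0,85]

```text
time: 14.75
eef_pos: [0.5776, -0.0534, 0.2518]
tcp_rot: [-0.001, 1.0, -0.0, 0.001]
contact_force: [-0.5, 0.0, -0.3]
opening: 0.991
finger_force: 0.0
```

```bash
cat > meas.py <<'E'
from h import *
import pickle
def masks(c):
    H=hsv(c); h,s,v=cv2.split(H); o={}
    o["g"]=cv2.inRange(H,(50,100,40),(75,255,255)); o["y"]=cv2.inRange(H,(20,120,60),(32,255,255))
    o["w"]=((s<45)&(v>110)).astype(np.uint8)*255
    o["b"]=cv2.inRange(H,(105,150,80),(125,255,255)); o["r"]=cv2.inRange(H,(172,120,60),(180,255,255))|cv2.inRange(H,(0,150,60),(5,255,255))
    o["o"]=cv2.inRange(H,(6,150,80),(18,255,255))
    return {k:cv2.morphologyEx(m,cv2.MORPH_OPEN,np.ones((3,3))) for k,m in o.items()}
def yawc(c,m,z):
    p=onz(c,np.argwhere(m)[:,::-1],z)[:,:2]*1000
    (x,y),(w,h),a=cv2.minAreaRect(p.astype(np.float32))
    if w<h: a+=90; w,h=h,w
    return np.round([x,y,w,h,(a+90)%180-90],1)
E
python3 - <<'E'
from meas import *
s=ctrl.get_state(); print(s["time"],s["eef_pos"].round(4))
c=cam("wrist"); pickle.dump(c,open("w3.pkl","wb")); save(c,"w3.png")
M=masks(c)
for k,z in(("g",.0165),("y",.0165),("w",.03),("b",.004),("r",.015),("o",.066)):
    for b in blobs(M[k],300)[:4]: print(k,b[0],b[1].round(1),yawc(c,b[2],z))
E
```

```text
14.75 [ 0.5776 -0.0534  0.2518]
g 2410 [219.6 106.7] [ 503.6 -125.1   84.3   38.1    4.5]
y 2422 [330.9 107.8] [503.9   4.6  84.5  37.4   1.8]
w 16390 [507.4 158.3] [564.3 218.7 195.6 128.1   5.1]
w 6381 [288.8  29.7] [446.9 -57.8 143.8 101.5 -89.9]
w 5314 [281.  365.5] [863.  -53.1 318.3  89.1 -89.9]
w 2884 [224.4 259.7] [ 706.5 -127.8  136.9   72.1   -4.4]
b 20001 [ 76.9 197.2] [ 625.9 -320.6  224.5  161.7   -6.1]
r 1116 [10.2 36.2] [ 427.  -345.7   64.    32.3  -14.7]
r 485 [241.5 345.2] [ 833.5 -109.9   80.4   22.2   -5. ]
o 9629 [467.4 170.2] [560.8 183.1 247.5 162.9   5.3]
```

View pics/w3.png

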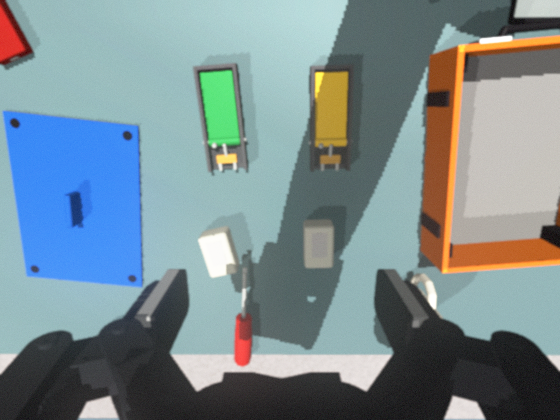

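The view shows both leaves shut: green (220,107), yellow (331,108). Divider is at (75,200), chargers at (218,252) and (319,243), red drive at (10,35). Next I look straight down on the case.

move_arm:
  plan: [10,45,8,0,0,0,85,10,45,8,0,0,0,85,10,46,8,0,0,0,85,10,46,8,0,0,0,85,11,46,8,0,0,0,85,11,45,8,0,0,0,85,0,0,0,0,0,0,85,0,0,0,0,0,0,85]

```text
time: 15.6
eef_pos: [0.6377, 0.2192, 0.2956]
tcp_rot: [-0.001, 1.0, -0.001, -0.002]
contact_force: [-0.1, -0.9, -0.7]
opening: 0.997
finger_force: 0.0
```

```bash
python3 - <<'E'
from meas import *
s=ctrl.get_state(); print(s["time"],s["eef_pos"].round(4))
c=cam("wrist"); save(c,"w4.png"); pickle.dump(c,open("w4.pkl","wb"))
M=masks(c); b=blobs(M["o"],500)[0]; print(b[0],b[1],cv2.boundingRect(b[2].astype(np.uint8)),yawc(c,b[2],.066))
# inner floor & yaw
H=hsv(c); q=cv2.minAreaRect(np.argwhere(b[2])[:,::-1].astype(np.float32)); print(q)
co=max(cv2.findContours(M["o"],cv2.RETR_EXTERNAL,cv2.CHAIN_APPROX_NONE)[0],key=cv2.contourArea)
ap=cv2.approxPolyDP(cv2.convexHull(co),8,True)[:,0]; print(ap.tolist(),onz(c,ap,.066).round(4).tolist())
E
```

```text
15.6 [0.6377 0.2192 0.2956]
7377 [282.92069947 109.54439474] (187, 0, 176, 214) [563.5 220.4 238.1 183.    4.8]
((274.971923828125, 105.8023681640625), (213.42591857910156, 173.83432006835938), 89.40319061279297)
[[559, 187], [559, 336], [534, 343], [494, 332], [465, 223]] [[0.6532, 0.5621, 0.066], [0.8726, 0.6184, 0.066], [0.8848, 0.5854, 0.066], [0.866, 0.5238, 0.066], [0.7006, 0.4542, 0.066]]
```

View pics/w4.png

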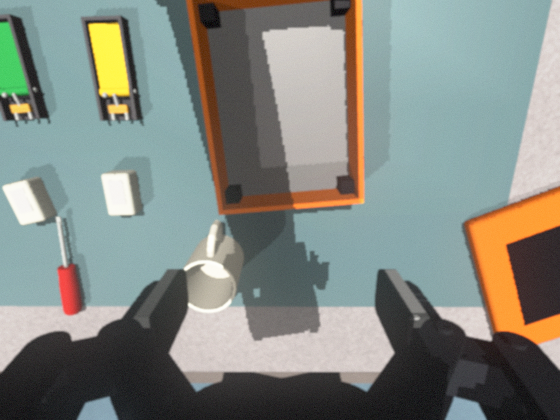

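```bash
python3 - <<'E'
from meas import *
c=pickle.load(open("w4.pkl","rb")); M=masks(c); b=blobs(M["o"],500)[0]
P=onz(c,np.argwhere(b[2])[:,::-1],.066)[:,:2]*1000
for a in(4.3,4.8,5.3):
    r=np.radians(a); u=np.array([np.cos(r),np.sin(r)]); v=np.array([-u[1],u[0]])
    ps,pt=P@u,P@v; cen=(ps.max()-124)*u+(pt.max()+pt.min())/2*v; print(a,cen.round(1),np.ptp(ps).round(1),np.ptp(pt).round(1))
print(onz(c,[(222,214),(364,204),(345,0),(192,0)],.066).round(4))
# post tops z=.04
k=(hsv(c)[:,:,2]<40).astype(np.uint8)
for b in blobs(k,60): 
    if 180<b[1][0]<370 and b[1][1]<220: print("post",b[0],b[1].round(1),cv2.boundingRect(b[2].astype(np.uint8)),onz(c,[b[1]],.04).round(4)[0])
# triangulate chargers/rear-screws between w3 and w4 : white charger blobs centroids
c3=pickle.load(open("w3.pkl","rb"))
for n,a3,a4 in (("rimcorner",(443,271),(222,213)),("chB far-left",(305,268),(107,215)),("chB near-right",(333,220),(134,172)),("divider? driver",(243,345),(69,290)),("yel leaf front-left",(313,72),(90,25)),("yel pinR",(347,142),(137,95))):
    print(n,tri([c3,c],[a3,a4]).round(4))
E
```

```text
4.3 [558.4 219.6] 237.1 184.1
4.8 [558.5 219.9] 238.1 183.0
5.3 [558.9 220.5] 239.3 182.9
[[0.689  0.1443 0.066 ]
 [0.6755 0.3232 0.066 ]
 [0.4523 0.286  0.066 ]
 [0.4524 0.1253 0.066 ]]
post 403 [209.3  15.6] (199, 4, 21, 24) [0.4607 0.1374 0.04  ]
post 121 [337.    9.5] (331, 0, 17, 16) [0.4545 0.2819 0.04  ]
rimcorner [0.6898 0.1432 0.0604]
chB far-left [ 0.7025 -0.0219  0.0303]
chB near-right [0.6446 0.0147 0.0095]
divider? driver [ 0.8307 -0.1078  0.0194]
yel leaf front-left [ 0.4628 -0.0169  0.0067]
yel pinR [0.5436 0.0284 0.0014]
```

Wrist view over the case: it is empty, with black posts in the corners. Its centre comes out at about (558.5, 220) mm, yaw 4.8°. Now I move over the yellow stand and check from near.

move_arm:
  plan: [-24,-43,-20,0,0,0,65,-25,-43,-20,0,0,0,65,-25,-43,-20,0,0,0,65,-25,-43,-20,0,0,0,65,-24,-42,-15,0,0,2,65,0,0,0,0,0,0,65,0,0,0,0,0,0,65]

```text
time: 16.35
eef_pos: [0.5209, 0.0149, 0.2077]
tcp_rot: [-0.015, 1.0, 0.0, -0.001]
contact_force: [1.2, -0.5, 0.3]
opening: 0.758
finger_force: 0.0
```

```bash
cat > look.py <<'E'
from meas import *
import sys
s=ctrl.get_state(); y=R.from_quat(s["tcp_rot"]).as_matrix()[:,1]; print(s["time"],(s["eef_pos"]*1000).round(1),"yaw",round(-np.degrees(np.arctan2(y[0],y[1])),2),"F",s["contact_force"].round(1),"op",round(s["opening"],3),"ff",round(s["finger_force"],1))
c=cam("wrist"); M=masks(c)
for a in sys.argv[1:]:
    k,z=a.split(":")
    for b in blobs(M[k],150)[:3]: print(k,b[0],b[1].round(1),cv2.boundingRect(b[2].astype(np.uint8)),yawc(c,b[2],float(z)))
if k in"gy": pass
E
python3 look.py y:.0165 g:.0165
```

```text
16.35 [520.9  14.9 207.7] yaw 1.72 F [ 1.2 -0.5  0.3] op 0.758 ff 0.0
y 2662 [271.7 162.4] (254, 125, 36, 78) [503.7   4.5  84.4  38.2   1.7]
g 2636 [152.3 158.5] (129, 121, 46, 78) [ 503.2 -125.1   83.5   38.1    3.9]
```

move_arm:
  plan: [-6,-10,-40,0,0,0,65,0,0,-40,0,0,0,65,0,0,-40,0,0,0,65,0,0,-35,0,0,0,65,0,0,-20,0,0,0,65,0,0,0,0,0,0,65,0,0,0,0,0,0,65]

```text
time: 17.1
eef_pos: [0.5175, 0.0074, 0.0346]
tcp_rot: [-0.018, 1.0, -0.0, 0.001]
contact_force: [0.1, 0.1, -0.1]
opening: 0.762
finger_force: 0.0
```

```bash
python3 - <<'E'
from h import *
s=ctrl.get_state();p=s["eef_pos"];print(p.round(4),s["contact_force"].round(1),s["opening"])
a=cam("side");b=cam("scene");print(proj(a,p),proj(b,p))
A=cv2.resize(a["im"][180:300,190:320],None,fx=3,fy=3);B=cv2.resize(b["im"][130:250,210:340],None,fx=3,fy=3)
cv2.imwrite("pics/g1.png",np.hstack([A,B])[:,:,::-1])
E
```

```text
[0.5175 0.0074 0.0346] [ 0.1  0.1 -0.1] 0.7617781135292251
[[248.52658368 251.40053757]] [[271.45108538 208.31942008]]
```

View pics/g1.png

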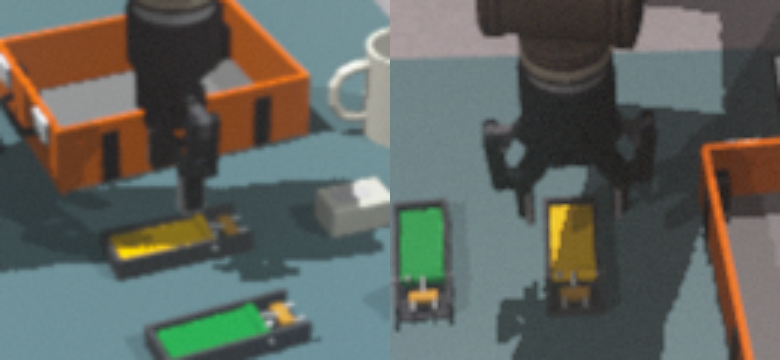

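The fingers straddle the yellow stand and are still well above it. I continue down in small steps.

```bash
python3 - <<'E'
from h import *
a=cam("side"); p=ctrl.get_state()["eef_pos"]
for dz in(0,.01,.02,.03,.04): print(dz,proj(a,p+[0,-.036,dz]).round(1), proj(cam("scene"),p+[0,-.036,dz]).round(1))
E
```

```text
0 [[253.5 259. ]] [[257.1 208.6]]
0.01 [[253.5 255.6]] [[256.9 206. ]]
0.02 [[253.4 252.2]] [[256.7 203.3]]
0.03 [[253.4 248.8]] [[256.4 200.6]]
0.04 [[253.4 245.4]] [[256.2 197.9]]
```

move_arm:
  plan: [-3,-3,-8,0,0,0,65,0,0,-8,0,0,0,65,0,0,-6,0,0,0,65,0,0,-4,0,0,0,65,0,0,0,0,0,0,65]

```text
time: 18.0
eef_pos: [0.5126, 0.0041, 0.0067]
tcp_rot: [-0.017, 1.0, 0.0, -0.001]
contact_force: [-0.0, -0.3, -0.5]
opening: 0.762
finger_force: 0.0
```

The tips are about 28 mm above the TCP reading at this opening, so I go lower, watching the force.

move_arm:
  plan: [2,1,-6,0,0,0,65,0,0,-6,0,0,0,65,0,0,-4,0,0,0,65,0,0,0,0,0,0,65]

```text
time: 18.4
eef_pos: [0.5147, 0.0051, -0.009]
tcp_rot: [-0.017, 1.0, 0.0, -0.001]
contact_force: [-0.1, 0.2, -0.6]
opening: 0.763
finger_force: 0.0
```

move_arm:
  plan: [0,0,-3,0,0,0,65,0,0,-3,0,0,0,65,0,0,0,0,0,0,65]

```text
time: 18.7
eef_pos: [0.5151, 0.005, -0.0145]
tcp_rot: [-0.017, 1.0, 0.0, -0.0]
contact_force: [-0.7, -0.3, 0.5]
opening: 0.762
finger_force: 0.0
```

```bash
python3 - <<'E'
from h import *
s=ctrl.get_state();p=s["eef_pos"];print(p.round(4),s["contact_force"].round(1),s["opening"])
a=cam("side");print(proj(a,p+[0,-.036,.028]))
A=cv2.resize(a["im"][180:300,190:320],None,fx=4,fy=4)
cv2.imwrite("pics/g2.png",A[:,:,::-1])
E
```

```text
[ 0.5151  0.005  -0.0145] [-0.7 -0.3  0.5] 0.7623488836674199
[[252.48309059 267.11167474]]
```

View pics/g2.png

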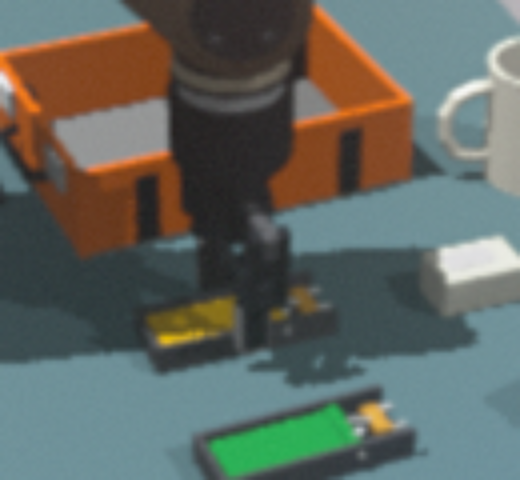

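The finger now reaches well down the channel's side, at crop (255,350). I grip and lift.

move_arm:
  plan: [0,0,0,0,0,0,40,0,0,0,0,0,0,40,0,0,0,0,0,0,40,0,0,0,0,0,0,40,0,0,0,0,0,0,40]
  newtons: 50

```text
time: 19.25
eef_pos: [0.5159, 0.0047, -0.0137]
tcp_rot: [-0.017, 1.0, -0.0, 0.001]
contact_force: [0.7, -0.1, 3.6]
opening: 0.542
finger_force: 53.3
```

move_arm:
  plan: [0,0,10,0,0,0,40,0,0,20,0,0,0,40,0,0,35,0,0,0,40,0,0,35,0,0,0,40,0,0,35,0,0,0,40,0,0,0,0,0,0,40]

```text
time: 19.85
eef_pos: [0.5187, 0.0045, 0.1262]
tcp_rot: [-0.018, 1.0, -0.001, 0.005]
contact_force: [0.7, 0.0, -2.0]
opening: 0.543
finger_force: 52.7
```

```bash
python3 look.py y:.15
```

```text
19.85 [518.7   4.5 126.2] yaw 2.01 F [ 0.7  0.  -2. ] op 0.543 ff 52.7
y 13931 [281.3 252.2] (237, 171, 89, 169) [509.8   4.2  87.3  39.5   2. ]
y 1113 [450.5 212.3] (437, 124, 28, 187) [488.6  79.6  89.5   2.9   5. ]
y 668 [515.2 117.9] (466, 112, 94, 12) [441.   96.4  37.7   3.  -84.6]
```

move_arm:
  plan: [-2,35,0,0,0,0.5,40,-2,35,0,0,0,0.5,40,-2,35,0,0,0,0.5,40,-2,35,0,0,0,0.5,40,-2,35,0,0,0,0.5,40,-2,35,0,0,0,0.3,40,-3,38,0,0,0,0,40,0,0,0,0,0,0,40,0,0,0,0,0,0,40]

```text
time: 20.8
eef_pos: [0.4981, 0.253, 0.1178]
tcp_rot: [-0.043, 0.999, -0.001, -0.003]
contact_force: [0.1, 0.3, -3.2]
opening: 0.544
finger_force: 53.0
```

```bash
cat > caseview.py <<'E'
from meas import *
s=ctrl.get_state(); y=R.from_quat(s["tcp_rot"]).as_matrix()[:,1]; print(s["time"],(s["eef_pos"]*1000).round(1),"yaw",round(-np.degrees(np.arctan2(y[0],y[1])),2),"F",s["contact_force"].round(1),"op",round(s["opening"],3),"ff",round(s["finger_force"],1))
a=np.radians(4.8); u=np.array([np.cos(a),np.sin(a)]); v=np.array([-u[1],u[0]]); C=np.array([558.5,220])
d=s["eef_pos"][:2]*1000-C; print("TCP in case frame",(d@u).round(1),(d@v).round(1))
E
python3 caseview.py; python3 look.py y:.157
```

```text
20.8 [498.1 253.  117.8] yaw 4.92 F [ 0.1  0.3 -3.2] op 0.544 ff 53.0
TCP in case frame -57.4 37.9
20.8 [498.1 253.  117.8] yaw 4.92 F [ 0.1  0.3 -3.2] op 0.544 ff 53.0
y 13891 [281.4 252.3] (238, 170, 89, 170) [481.7 251.8  77.5  35.4   4.9]
```

move_arm:
  plan: [6,-1,0,0,0,0,40,0,0,-25,0,0,0,40,0,0,-25,0,0,0,40,0,0,-25,0,0,0,40,0,0,-25,0,0,0,40,0,0,-10,0,0,0,40,0,0,-6,0,0,0,40,0,0,0,0,0,0,40,0,0,0,0,0,0,40]

```text
time: 21.75
eef_pos: [0.5076, 0.252, 0.0061]
tcp_rot: [-0.042, 0.999, 0.0, 0.001]
contact_force: [1.5, -0.2, -3.7]
opening: 0.542
finger_force: 53.0
```

```bash
python3 caseview.py
```

```text
21.75 [507.6 252.    6.1] yaw 4.78 F [ 1.5 -0.2 -3.7] op 0.542 ff 53.0
TCP in case frame -48.1 36.2
```

move_arm:
  plan: [-2,0,-5,0,0,0,40,0,0,-5,0,0,0,40,0,0,-3,0,0,0,40,0,0,0,0,0,0,40]

```text
time: 22.15
eef_pos: [0.5058, 0.2527, -0.0024]
tcp_rot: [-0.043, 0.999, 0.0, 0.0]
contact_force: [-13.3, -7.3, 25.9]
opening: 0.544
finger_force: 63.0
```

move_arm:
  plan: [0,0,-2,0,0,0,40,0,0,-1,0,0,0,40,0,0,0,0,0,0,40]

```text
time: 22.45
eef_pos: [0.5059, 0.2528, -0.0025]
tcp_rot: [-0.044, 0.999, 0.0, -0.0]
contact_force: [-21.2, -12.1, 42.3]
opening: 0.549
finger_force: 66.3
```

move_arm:
  plan: [0,0,5,0,0,0,40,0,0,2,0,0,0,40,0,0,0,0,0,0,40]

```text
time: 22.75
eef_pos: [0.5057, 0.2527, -0.0021]
tcp_rot: [-0.042, 0.999, 0.001, 0.001]
contact_force: [-3.9, -1.8, 10.1]
opening: 0.545
finger_force: 58.2
```

```bash
python3 caseview.py; python3 - <<'E'
from h import *
a=cam("side");b=cam("scene");w=cam("wrist")
A=cv2.resize(a["im"][150:260,170:310],None,fx=2.8,fy=2.8)[:300,:390];B=cv2.resize(b["im"][100:280,290:420],None,fx=3,fy=3)[:300,:390]
W=w["im"][0:300]; W=cv2.resize(W,(560,300)); 
cv2.imwrite("pics/p1.png",np.vstack([np.hstack([A,B]),cv2.copyMakeBorder(W,0,0,0,220,0)])[:,:,::-1])
E
```

```text
22.75 [505.7 252.7  -2.1] yaw 4.8 F [-3.9 -1.8 10.1] op 0.545 ff 58.2
TCP in case frame -49.9 37.0
```

View pics/p1.png

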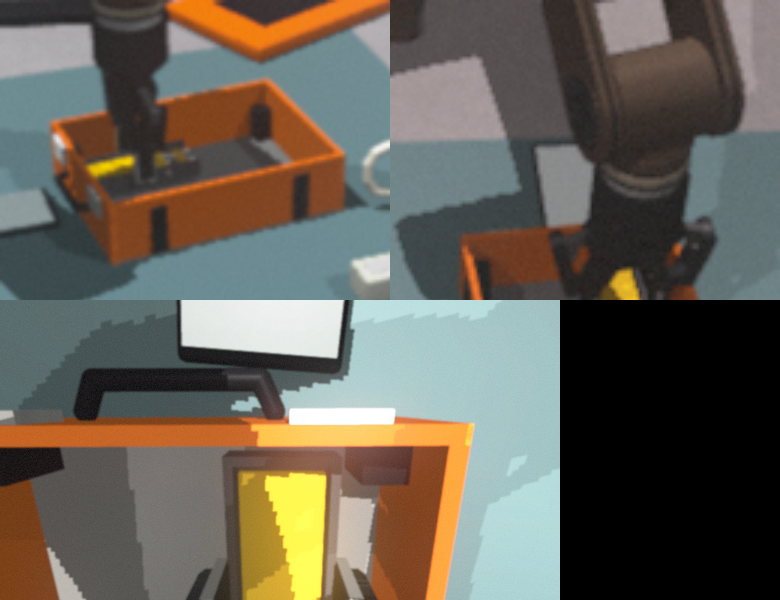

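The wrist view (bottom) shows the stand inside the case, clear of the walls and posts, with its underside resting. I release it and go up.

move_arm:
  plan: [0,0,0,0,0,0,52,0,0,0,0,0,0,56,0,0,0,0,0,0,57,0,0,0,0,0,0,57]

```text
time: 23.3
eef_pos: [0.5062, 0.2487, -0.0028]
tcp_rot: [-0.043, 0.999, -0.003, 0.001]
contact_force: [-1.1, -14.9, 9.2]
opening: 0.669
finger_force: 7.9
```

```bash
python3 caseview.py; python3 look.py y:.02
```

```text
23.3 [506.2 248.7  -2.8] yaw 4.91 F [ -1.1 -14.9   9.2] op 0.669 ff 7.9
TCP in case frame -49.7 33.0
23.3 [506.2 248.7  -2.8] yaw 4.91 F [ -1.1 -14.9   9.2] op 0.669 ff 7.9
y 12368 [285.6 248.7] (245, 168, 84, 162) [494.2 250.3  82.8  38.1   5. ]
y 2594 [332.2 133.5] (259, 124, 151, 20) [436.8 265.2  62.3   7.8 -85. ]
```

Opening moved the tool 4 mm in −y, so the outer knuckle is touching the wall. The stand is on the floor (its leaf measures true size at that height). I rise straight up.

move_arm:
  plan: [0,0,6,0,0,0,57,0,0,10,0,0,0,57,0,0,20,0,0,0,57,0,0,35,0,0,0,57,0,0,40,0,0,0,57,0,0,40,0,0,0,57,0,0,0,0,0,0,57]

```text
time: 24.05
eef_pos: [0.5087, 0.2539, 0.1548]
tcp_rot: [-0.042, 0.999, 0.002, 0.007]
contact_force: [0.4, 0.1, 1.2]
opening: 0.67
finger_force: 0.0
```

```bash
python3 caseview.py; python3 look.py y:.0205
```

```text
24.05 [508.7 253.9 154.8] yaw 4.85 F [0.4 0.1 1.2] op 0.67 ff 0.0
TCP in case frame -46.7 38.0
24.05 [508.7 253.9 154.8] yaw 4.85 F [0.4 0.1 1.2] op 0.67 ff 0.0
y 3538 [278.1 173.3] (257, 130, 43, 89) [494.  250.6  82.8  37.7   4.8]
y 666 [311.7 111.9] (258, 106, 95, 26) [441.1 269.9  81.8  21.1 -85.1]
```

move_arm:
  plan: [1,-38,0,0,0,-0.6,65,0,-38,0,0,0,0,65,1,-38,0,0,0,0,65,0,-38,0,0,0,0,65,1,-38,0,0,0,0,65,0,-38,0,0,0,0,65,1,-38,0,0,0,0,65,0,-38,0,0,0,0,65,1,-38,0,0,0,0,65,0,-36,0,0,0,0,65,0,0,0,0,0,0,65,0,0,0,0,0,0,65]

```text
time: 25.3
eef_pos: [0.5086, -0.1259, 0.1455]
tcp_rot: [-0.036, 0.999, 0.001, -0.001]
contact_force: [0.0, -0.4, 0.2]
opening: 0.756
finger_force: 0.0
```

```bash
python3 look.py g:.0165
```

```text
25.3 [ 508.6 -125.9  145.5] yaw 4.11 F [ 0.  -0.4  0.2] op 0.756 ff 0.0
g 3546 [281.9 186.4] (261, 144, 42, 88) [ 502.9 -125.1   82.4   37.5    4.4]
```

move_arm:
  plan: [5,2,-35,0,0,0.2,65,0,0,-35,0,0,0,65,0,0,-30,0,0,0,65,0,0,-25,0,0,0,65,0,0,-10,0,0,0,65,0,0,-7,0,0,0,65,0,0,-6,0,0,0,65,0,0,0,0,0,0,65,0,0,0,0,0,0,65]

```text
time: 26.25
eef_pos: [0.5152, -0.1244, -0.0002]
tcp_rot: [-0.038, 0.999, -0.0, 0.001]
contact_force: [-0.6, -0.1, 0.4]
opening: 0.758
finger_force: 0.0
```

move_arm:
  plan: [0,0,-5,0,0,0,65,0,0,0,0,0,0,40,0,0,0,0,0,0,40,0,0,0,0,0,0,40,0,0,0,0,0,0,40,0,0,0,0,0,0,40]
  newtons: 60

```text
time: 26.85
eef_pos: [0.5145, -0.1244, -0.0054]
tcp_rot: [-0.038, 0.999, -0.0, -0.0]
contact_force: [-3.1, 0.5, 6.0]
opening: 0.523
finger_force: 60.5
```

move_arm:
  plan: [0,0,10,0,0,0,40,0,0,20,0,0,0,40,0,0,35,0,0,0,40,0,0,35,0,0,0,40,0,0,35,0,0,0,40,0,0,0,0,0,0,40]

```text
time: 27.45
eef_pos: [0.5177, -0.1254, 0.1343]
tcp_rot: [-0.038, 0.999, -0.002, 0.005]
contact_force: [0.5, -1.2, -3.7]
opening: 0.519
finger_force: 62.5
```

```bash
python3 look.py g:.145
```

```text
27.45 [ 517.7 -125.4  134.3] yaw 4.4 F [ 0.5 -1.2 -3.7] op 0.519 ff 62.5
g 12549 [281.4 245.5] (240, 168, 84, 161) [ 511.3 -125.5   89.8   40.1    4.3]
```

move_arm:
  plan: [0,34,0,0,0,0.4,40,0,34,0,0,0,0,40,0,34,0,0,0,0,40,0,34,0,0,0,0,40,0,34,0,0,0,0,40,0,34,0,0,0,0,40,0,34,0,0,0,0,40,0,35,0,0,0,0,40,0,35,0,0,0,0,40,0,0,0,0,0,0,40,0,0,0,0,0,0,40]

```text
time: 28.6
eef_pos: [0.5121, 0.1842, 0.1256]
tcp_rot: [-0.043, 0.999, -0.001, -0.003]
contact_force: [0.5, -0.0, -3.2]
opening: 0.521
finger_force: 62.7
```

```bash
python3 caseview.py; python3 look.py g:.143 y:.0205
```

```text
28.6 [512.1 184.2 125.6] yaw 4.92 F [ 0.5 -0.  -3.2] op 0.521 ff 62.7
TCP in case frame -49.2 -31.8
28.6 [512.1 184.2 125.6] yaw 4.92 F [ 0.5 -0.  -3.2] op 0.521 ff 62.7
g 10793 [277.3 252.1] (241, 169, 78, 160) [502.8 183.6  84.6  38.    4.9]
y 4247 [360.6 186. ] (336, 139, 51, 97) [494.2 250.   83.2  38.5   5.3]
y 310 [455.9 165.9] (450, 136, 14, 60) [468.2 325.5  49.1   4.6   5.2]
y 263 [355.5 251. ] (342, 246, 28, 11) [551.1 254.8  24.2   9.8 -85.1]
```

move_arm:
  plan: [-1,-1,-30,0,0,0,40,0,0,-30,0,0,0,40,0,0,-25,0,0,0,40,0,0,-15,0,0,0,40,0,0,-12,0,0,0,40,0,0,-5,0,0,0,40,0,0,-3,0,0,0,40,0,0,0,0,0,0,40,0,0,0,0,0,0,40]

```text
time: 29.55
eef_pos: [0.5143, 0.1831, 0.0099]
tcp_rot: [-0.042, 0.999, 0.0, 0.001]
contact_force: [0.1, 0.4, -3.8]
opening: 0.52
finger_force: 62.8
```

```bash
python3 caseview.py
```

```text
29.55 [514.3 183.1   9.9] yaw 4.81 F [ 0.1  0.4 -3.8] op 0.52 ff 62.8
TCP in case frame -47.1 -33.1
```

move_arm:
  plan: [-2,0,-5,0,0,0,40,0,0,-3,0,0,0,40,0,0,0,0,0,0,40]

```text
time: 29.85
eef_pos: [0.5107, 0.1829, 0.0003]
tcp_rot: [-0.042, 0.999, -0.0, -0.001]
contact_force: [-0.3, 0.1, -5.0]
opening: 0.522
finger_force: 62.8
```

move_arm:
  plan: [0,0,-2,0,0,0,40,0,0,0,0,0,0,40]

```text
time: 30.05
eef_pos: [0.5115, 0.1829, -0.0012]
tcp_rot: [-0.042, 0.999, 0.0, 0.0]
contact_force: [0.7, 0.3, -4.1]
opening: 0.521
finger_force: 62.8
```

move_arm:
  plan: [0,0,-1,0,0,0,40,0,0,0,0,0,0,40]

```text
time: 30.25
eef_pos: [0.5115, 0.183, -0.0013]
tcp_rot: [-0.042, 0.999, -0.0, -0.0]
contact_force: [-3.0, 0.1, 2.1]
opening: 0.521
finger_force: 64.3
```

move_arm:
  plan: [0,0,0,0,0,0,47,0,0,0,0,0,0,50,0,0,0,0,0,0,53,0,0,0,0,0,0,53]

```text
time: 30.65
eef_pos: [0.512, 0.183, -0.0018]
tcp_rot: [-0.042, 0.999, 0.0, 0.001]
contact_force: [-0.8, 0.2, -0.1]
opening: 0.624
finger_force: 0.0
```

```bash
python3 look.py g:.0205 y:.0205
```

```text
30.65 [512.  183.   -1.8] yaw 4.8 F [-0.8  0.2 -0.1] op 0.624 ff 0.0
g 12288 [281.3 246.5] (240, 169, 83, 160) [500.2 182.5  82.   37.2   4.8]
y 11598 [427.4 237.9] (382, 166, 97, 157) [492.1 249.5  79.9  37.6   5.7]
```

Green went down gently and exactly as predicted. Next the chargers.

move_arm:
  plan: [0,0,10,0,0,0,53,0,0,30,0,0,0,53,0,0,40,0,0,0,53,0,0,40,0,0,0,53,20,-20,40,0,0,-1,60,28,-34,20,0,0,-1,60,28,-34,0,0,0,-1,60,28,-34,0,0,0,-1,60,28,-34,0,0,0,0,60,28,-33,0,0,0,0,60,0,0,0,0,0,0,60,0,0,0,0,0,0,60]

```text
time: 31.9
eef_pos: [0.6715, -0.0069, 0.178]
tcp_rot: [-0.006, 1.0, 0.0, -0.0]
contact_force: [-0.2, -0.0, 0.6]
opening: 0.705
finger_force: 0.0
```

```bash
cat > ch.py <<'E'
from meas import *
s=ctrl.get_state(); y=R.from_quat(s["tcp_rot"]).as_matrix()[:,1]; print(s["time"],(s["eef_pos"]*1000).round(1),"yaw",round(-np.degrees(np.arctan2(y[0],y[1])),2),"F",s["contact_force"].round(1),"op",round(s["opening"],3))
c=cam("wrist"); h,S,v=cv2.split(hsv(c)); m=((S<62)&(v>95)).astype(np.uint8)
m=cv2.morphologyEx(m,cv2.MORPH_OPEN,np.ones((9,9)))
for b in blobs(m,400)[:5]: print(b[0],b[1].round(1),cv2.boundingRect(b[2].astype(np.uint8)),yawc(c,b[2],.03))
save(c,"ch_%d.png"%(s["time"]*100))
E
python3 ch.py
```

```text
31.9 [671.5  -6.9 178. ] yaw 0.7 F [-0.2 -0.   0.6] op 0.705
143991 [256.4 186.8] (0, 0, 560, 401) [720.8 -10.3 685.1 426.8 -88.8]
11776 [511.2 128.9] (456, 0, 104, 193) [595.2 195.7 169.5  97.5  15.2]
1524 [141.  401.8] (113, 378, 50, 42) [ 9.378e+02 -1.831e+02  6.480e+01  6.280e+01  7.000e-01]
1524 [421.4 401.9] (401, 378, 50, 42) [9.336e+02 1.770e+02 6.480e+01 6.410e+01 7.000e-01]
```

```bash
python3 - <<'E'
from meas import *
c=cam("wrist"); h,S,v=cv2.split(hsv(c))
r=cv2.cvtColor(c["im"],cv2.COLOR_RGB2LAB)
for row in(120,170,190): print(row,[(x,int(h[row,x]),int(S[row,x]),int(v[row,x])) for x in range(60,400,20)])
E
```

```text
120 [(60, 93, 50, 193), (80, 94, 54, 195), (100, 94, 54, 192), (120, 92, 50, 195), (140, 92, 46, 194), (160, 92, 50, 195), (180, 92, 48, 201), (200, 91, 49, 199), (220, 93, 48, 204), (240, 89, 46, 207), (260, 92, 47, 207), (280, 92, 43, 113), (300, 90, 40, 109), (320, 88, 41, 111), (340, 87, 49, 109), (360, 88, 45, 107), (380, 92, 38, 107)]
170 [(60, 95, 50, 198), (80, 92, 52, 198), (100, 93, 52, 200), (120, 92, 47, 199), (140, 88, 38, 174), (160, 28, 27, 163), (180, 93, 45, 170), (200, 92, 50, 194), (220, 92, 50, 195), (240, 92, 47, 196), (260, 89, 43, 194), (280, 26, 23, 168), (300, 20, 24, 130), (320, 93, 46, 110), (340, 93, 48, 106), (360, 87, 43, 106), (380, 91, 46, 199)]
190 [(60, 95, 56, 199), (80, 94, 51, 199), (100, 93, 51, 199), (120, 92, 47, 197), (140, 30, 2, 253), (160, 30, 3, 254), (180, 92, 41, 174), (200, 90, 43, 194), (220, 89, 46, 194), (240, 92, 52, 193), (260, 92, 44, 195), (280, 23, 7, 154), (300, 30, 18, 127), (320, 95, 46, 105), (340, 94, 51, 104), (360, 90, 52, 103), (380, 92, 46, 194)]
```

```bash
sed -i 's/^m=cv2.morph/im=c["im"].astype(int); m=((im[:,:,0]-im[:,:,2]>-9)\&(v>95)\&(S<62)).astype(np.uint8); m[290:]=0\nm=cv2.morph/; s/; m=((S<62)&(v>95)).astype(np.uint8)//' ch.py; python3 ch.py; tail -6 ch.py | head -2
```

```text
32.0 [670.8  -5.3 178. ] yaw 0.83 F [-0.3  0.2 -0.1] op 0.703
12031 [510.2 130. ] (454, 0, 106, 195) [594.6 196.3 170.8  99.6  15.4]
2982 [404.1 263.9] (359, 230, 80, 60) [745.2 122.2  88.   68.5 -89.2]
2713 [153.5 199.4] (125, 168, 57, 64) [ 683.5 -130.8   62.3   46.5   12.9]
2363 [281.8 189.5] (262, 159, 40, 63) [671.6  -4.4  62.9  37.8   1.9]
s=ctrl.get_state(); y=R.from_quat(s["tcp_rot"]).as_matrix()[:,1]; print(s["time"],(s["eef_pos"]*1000).round(1),"yaw",round(-np.degrees(np.arctan2(y[0],y[1])),2),"F",s["contact_force"].round(1),"op",round(s["opening"],3))
c=cam("wrist"); h,S,v=cv2.split(hsv(c))
```

move_arm:
  plan: [1,1,-40,0,0,1,60,0,0,-40,0,0,0,60,0,0,-40,0,0,0,60,0,0,-30,0,0,0,60,0,0,-15,0,0,0,60,0,0,-7,0,0,0,60,0,0,0,0,0,0,60,0,0,0,0,0,0,60]

```text
time: 32.85
eef_pos: [0.6739, -0.005, 0.0081]
tcp_rot: [-0.016, 1.0, -0.0, 0.002]
contact_force: [0.6, 0.6, 0.1]
opening: 0.701
finger_force: 0.0
```

```bash
python3 caseview.py
```

```text
32.85 [673.9  -5.    8.1] yaw 1.82 F [0.6 0.6 0.1] op 0.701 ff 0.0
TCP in case frame 96.2 -233.9
```

move_arm:
  plan: [-1,0,-4,0,0,0,60,0,0,0,0,0,0,60,0,0,0,0,0,0,30,0,0,0,0,0,0,30,0,0,0,0,0,0,30,0,0,0,0,0,0,30,0,0,0,0,0,0,30]
  newtons: 40

```text
time: 33.55
eef_pos: [0.6719, -0.0052, 0.0026]
tcp_rot: [-0.016, 1.0, -0.0, 0.001]
contact_force: [-0.4, 0.4, 4.0]
opening: 0.425
finger_force: 40.6
```

move_arm:
  plan: [0,0,10,0,0,0,30,0,0,25,0,0,0,30,0,0,35,0,0,0,30,0,0,35,0,0,0,30,0,0,25,0,0,0,30,0,0,0,0,0,0,30]

```text
time: 34.15
eef_pos: [0.6741, -0.0054, 0.137]
tcp_rot: [-0.016, 1.0, -0.001, 0.004]
contact_force: [0.1, 0.7, -1.3]
opening: 0.427
finger_force: 40.3
```

```bash
python3 caseview.py
```

```text
34.15 [674.1  -5.4 137. ] yaw 1.81 F [ 0.1  0.7 -1.3] op 0.427 ff 40.3
TCP in case frame 96.3 -234.3
```

move_arm:
  plan: [-7,33,0,0,0,0.5,30,-7,33,0,0,0,0.5,30,-7,33,0,0,0,0.5,30,-7,33,0,0,0,0.5,30,-7,33,0,0,0,0.5,30,-7,33,0,0,0,0.5,30,-7,34,0,0,0,0,30,-7,34,0,0,0,0,30,0,0,0,0,0,0,30,0,0,0,0,0,0,30]

```text
time: 35.15
eef_pos: [0.6138, 0.2612, 0.1293]
tcp_rot: [-0.043, 0.999, -0.001, -0.002]
contact_force: [0.7, 0.2, -1.2]
opening: 0.426
finger_force: 40.5
```

```bash
python3 caseview.py; python3 look.py g:.0205 y:.0205
```

```text
35.15 [613.8 261.2 129.3] yaw 4.91 F [ 0.7  0.2 -1.2] op 0.426 ff 40.5
TCP in case frame 58.5 36.4
35.15 [613.8 261.2 129.3] yaw 4.91 F [ 0.7  0.2 -1.2] op 0.426 ff 40.5
g 5250 [191.1  52.4] (162, 0, 56, 109) [505.1 183.3  75.3  37.7   4.1]
y 5371 [280.4  52. ] (254, 0, 53, 109) [499.3 250.8  75.   38.3   4.7]
y 3016 [534.6 351. ] (508, 312, 52, 90) [762.5 534.3 112.5  49.   19.3]
y 1317 [110.7 201.4] (86, 85, 79, 211) [624.1 129.9 187.2  41.3   5. ]
```

move_arm:
  plan: [1,0,-30,0,0,0,30,0,0,-30,0,0,0,30,0,0,-25,0,0,0,30,0,0,-15,0,0,0,30,0,0,-8,0,0,0,30,0,0,-5,0,0,0,30,0,0,0,0,0,0,30,0,0,0,0,0,0,30]

```text
time: 36.0
eef_pos: [0.6174, 0.2611, 0.0202]
tcp_rot: [-0.042, 0.999, 0.0, 0.001]
contact_force: [-1.0, 1.3, -1.6]
opening: 0.428
finger_force: 40.4
```

move_arm:
  plan: [-1,0,-3,0,0,0,30,0,0,0,0,0,0,30]

```text
time: 36.2
eef_pos: [0.6155, 0.2611, 0.0163]
tcp_rot: [-0.042, 0.999, 0.0, 0.0]
contact_force: [-1.2, 0.3, -1.7]
opening: 0.431
finger_force: 40.5
```

move_arm:
  plan: [0,0,-4,0,0,0,30,0,0,-3,0,0,0,30,0,0,0,0,0,0,30]

```text
time: 36.5
eef_pos: [0.6148, 0.2608, 0.008]
tcp_rot: [-0.042, 0.999, -0.0, -0.001]
contact_force: [-0.2, -0.8, -1.5]
opening: 0.425
finger_force: 40.5
```

move_arm:
  plan: [0,0,-2,0,0,0,30,0,0,0,0,0,0,30]

```text
time: 36.7
eef_pos: [0.6155, 0.2609, 0.0068]
tcp_rot: [-0.042, 0.999, 0.0, 0.0]
contact_force: [-0.7, 0.8, -1.4]
opening: 0.428
finger_force: 40.5
```

move_arm:
  plan: [0,0,0,0,0,0,38,0,0,0,0,0,0,42,0,0,0,0,0,0,44,0,0,0,0,0,0,44]

```text
time: 37.1
eef_pos: [0.6156, 0.261, 0.0072]
tcp_rot: [-0.042, 0.999, 0.0, 0.0]
contact_force: [-0.7, -0.4, -0.0]
opening: 0.517
finger_force: 0.0
```

move_arm:
  plan: [0,0,15,0,0,0,44,0,0,35,0,0,0,44,0,0,40,0,0,0,44,0,0,40,0,0,0,44,5,-30,30,0,0,2,55,5,-40,10,0,0,2,55,8,-45,0,0,0,2,55,8,-45,0,0,0,2,55,8,-45,0,0,0,0,55,8,-45,0,0,0,0,55,8,-45,0,0,0,0,55,8,-45,0,0,0,0,55]

```text
time: 38.3
eef_pos: [0.6737, -0.0809, 0.1786]
tcp_rot: [-0.111, 0.994, -0.0, 0.001]
contact_force: [0.6, 1.4, 0.1]
opening: 0.644
finger_force: 0.0
```

move_arm:
  plan: [5,-45,0,0,0,0,55,5,-10,0,0,0,0,55,0,0,0,0,0,0,55,0,0,0,0,0,0,55]

```text
time: 38.7
eef_pos: [0.6834, -0.1331, 0.1774]
tcp_rot: [-0.112, 0.994, 0.0, 0.0]
contact_force: [0.3, 0.3, 0.4]
opening: 0.641
finger_force: 0.0
```

```bash
python3 ch.py; python3 - <<'E'
from meas import *
c=cam("wrist"); save(c,"chA.png",(180,110,380,310,3))
E
```

```text
38.7 [ 683.4 -133.1  177.4] yaw 12.82 F [0.3 0.3 0.4] op 0.641
2468 [277.1 189. ] (257, 158, 43, 63) [ 683.8 -135.3   62.7   41.    13.2]
```

View pics/chA.png

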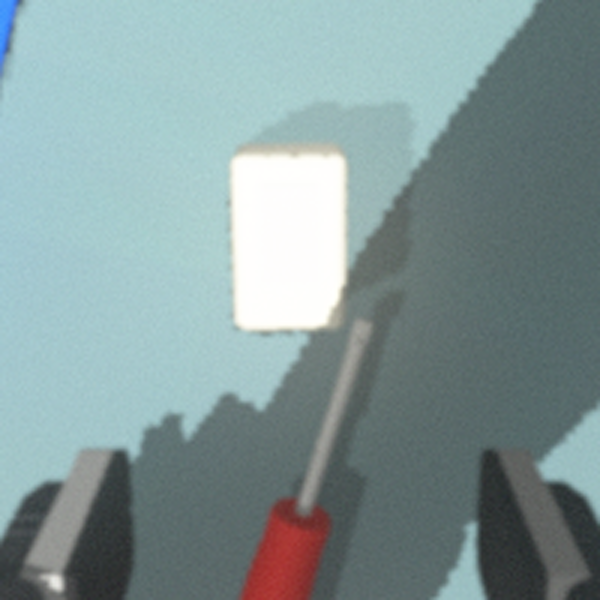

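The charger is at crop (290,240). The screwdriver tip, at (362,320), is beside its far end, so fingers at the charger's middle clear it. I descend.

move_arm:
  plan: [-3,-2,-40,0,0,0.4,55,0,0,-40,0,0,0,55,0,0,-40,0,0,0,55,0,0,-30,0,0,0,55,0,0,-15,0,0,0,55,0,0,-6,0,0,0,55,0,0,0,0,0,0,55,0,0,0,0,0,0,55]

```text
time: 39.6
eef_pos: [0.682, -0.1362, 0.0082]
tcp_rot: [-0.115, 0.993, -0.001, 0.002]
contact_force: [1.0, -1.0, -0.1]
opening: 0.644
finger_force: 0.0
```

move_arm:
  plan: [-2,0,-4,0,0,0,55,0,0,0,0,0,0,55,0,0,0,0,0,0,30,0,0,0,0,0,0,30,0,0,0,0,0,0,30,0,0,0,0,0,0,30,0,0,0,0,0,0,30]

```text
time: 40.3
eef_pos: [0.679, -0.1364, 0.0028]
tcp_rot: [-0.115, 0.993, -0.0, 0.001]
contact_force: [0.4, -0.3, 4.3]
opening: 0.421
finger_force: 40.6
```

move_arm:
  plan: [0,0,10,0,0,0,30,0,0,25,0,0,0,30,0,0,35,0,0,0,30,0,0,35,0,0,0,30,0,0,25,0,0,0,30,0,0,0,0,0,0,30]

```text
time: 40.9
eef_pos: [0.6809, -0.1368, 0.1371]
tcp_rot: [-0.115, 0.993, -0.002, 0.004]
contact_force: [0.7, -0.2, -0.0]
opening: 0.425
finger_force: 40.3
```

```bash
python3 caseview.py
```

```text
40.9 [ 680.9 -136.8  137.1] yaw 13.21 F [ 0.7 -0.2 -0. ] op 0.425 ff 40.3
TCP in case frame 92.2 -365.8
```

move_arm:
  plan: [-6,32,0,0,0,-1,30,-6,32,0,0,0,-1,30,-6,32,0,0,0,-1,30,-6,33,0,0,0,-1,30,-6,33,0,0,0,-1,30,-6,33,0,0,0,-1,30,-6,33,0,0,0,-1,30,-6,33,0,0,0,-1,30,-6,33,0,0,0,-0.3,30,-6,33,0,0,0,0,30,0,0,0,0,0,0,30,0,0,0,0,0,0,30]

```text
time: 42.1
eef_pos: [0.6168, 0.1914, 0.1293]
tcp_rot: [-0.044, 0.999, -0.0, -0.002]
contact_force: [-0.8, -1.0, -0.9]
opening: 0.427
finger_force: 40.3
```

```bash
python3 caseview.py; python3 ch.py
```

```text
42.1 [616.8 191.4 129.3] yaw 5.01 F [-0.8 -1.  -0.9] op 0.427 ff 40.3
TCP in case frame 55.7 -33.4
42.1 [616.8 191.4 129.3] yaw 5.01 F [-0.8 -1.  -0.9] op 0.427
26731 [338.7 173.9] (241, 10, 190, 280) [582.2 225.3 224.1 142.9   4.8]
```

move_arm:
  plan: [1,-1,-30,0,0,-0.2,30,0,-1,-30,0,0,0,30,0,0,-25,0,0,0,30,0,0,-15,0,0,0,30,0,0,-8,0,0,0,30,0,0,-6,0,0,0,30,0,0,-3,0,0,0,30,0,0,0,0,0,0,30,0,0,0,0,0,0,30]

```text
time: 43.05
eef_pos: [0.6202, 0.1891, 0.016]
tcp_rot: [-0.041, 0.999, 0.0, 0.001]
contact_force: [1.1, -0.2, -0.7]
opening: 0.428
finger_force: 40.3
```

move_arm:
  plan: [-1,0,-4,0,0,0,30,0,0,-2,0,0,0,30,0,0,0,0,0,0,30]

```text
time: 43.35
eef_pos: [0.618, 0.189, 0.0085]
tcp_rot: [-0.041, 0.999, -0.0, -0.0]
contact_force: [-0.6, 0.1, -1.9]
opening: 0.424
finger_force: 40.3
```

move_arm:
  plan: [0,0,-2,0,0,0,30,0,0,0,0,0,0,30,0,0,0,0,0,0,38,0,0,0,0,0,0,42,0,0,0,0,0,0,44,0,0,0,0,0,0,44]

```text
time: 43.95
eef_pos: [0.6186, 0.1889, 0.0071]
tcp_rot: [-0.041, 0.999, 0.0, 0.0]
contact_force: [-0.0, -1.0, -0.3]
opening: 0.514
finger_force: 0.0
```

move_arm:
  plan: [0,0,15,0,0,0,44,0,0,35,0,0,0,44,0,0,40,0,0,0,44,0,0,40,0,0,0,44,5,10,45,0,0,0,44,10,10,45,0,0,0,44,10,10,45,0,0,0,44,10,5,45,0,0,0,44,10,0,0,0,0,0,44,0,0,0,0,0,0,44,0,0,0,0,0,0,44]

```text
time: 45.05
eef_pos: [0.6625, 0.2237, 0.3154]
tcp_rot: [-0.041, 0.999, -0.0, -0.001]
contact_force: [-0.7, -0.4, 0.2]
opening: 0.514
finger_force: 0.0
```

```bash
python3 look.py g:.0205 y:.0205 o:.066 b:.004; python3 ch.py; python3 - <<'E'
from meas import *
c=cam("wrist"); save(c,"over.png")
s=cam("scene");M=masks(s); print([(b[0],b[1].round(),yawc(s,b[2],.015)) for b in blobs(M["r"],60) if b[1][0]<200 and b[1][1]<320])
E
```

```text
45.05 [662.5 223.7 315.4] yaw 4.69 F [-0.7 -0.4  0.2] op 0.514 ff 0.0
g 2059 [259.   34.2] (243, 0, 31, 72) [502.9 182.4  80.3  36.7   4.7]
y 2144 [313.2  34.1] (298, 0, 32, 72) [497.2 250.8  80.4  38.8   4.8]
o 8439 [501.3 261.6] (452, 183, 108, 164) [780.  561.9 226.7 140.1  22.6]
o 5341 [284.4 105.1] (203, 0, 162, 187) [577.  221.7 211.2 182.6   5.1]
45.1 [662.2 223.6 314.6] yaw 4.69 F [-0.4 -0.1 -0.4] op 0.516
8471 [312.   98.1] (274, 10, 77, 163) [568.3 254.8 198.3  93.5   5.2]
6949 [537.  120.2] (496, 0, 64, 199) [559.4 535.7 237.3  86.8  19. ]
6535 [149.1 260.1] (0, 197, 236, 93) [843.2  -7.5 384.1 130.3 -66.2]
1378 [258.1 137. ] (243, 114, 31, 47) [625.8 189.9  60.7  39.8   4.5]
[(np.int32(569), array([46., 86.]), array([ -62.7, -728.4,  150.6,   93. ,   87.3])), (np.int32(285), array([119., 197.]), array([ 444.9, -396.7,   69.8,   40.1,   20.3])), (np.int32(183), array([51., 60.]), array([-217.5, -753.9,  102.6,   39.9,  -86. ]))]
```

View pics/over.png

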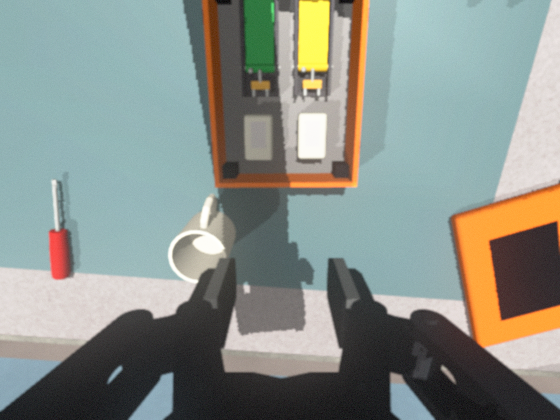

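All four parts are on the floor inside the case: stands near the top, chargers at (258,137) and (312,136). The red drive looks knocked; it is now at about (445,-397). I go to the divider.

move_arm:
  plan: [-3,-45,0,0,0,-1,45,-3,-45,0,0,0,-1,45,-3,-45,0,0,0,-1,45,-3,-45,0,0,0,-1,45,-3,-45,-10,0,0,-1,45,-3,-45,-15,0,0,-1,45,-3,-45,-20,0,0,-1,45,-3,-45,-20,0,0,-1,45,-3,-45,-20,0,0,-1,45,-3,-45,-20,0,0,-1,45,-3,-45,-20,0,0,-0.8,45,-3,-45,-10,0,0,0,45]

```text
time: 46.45
eef_pos: [0.6255, -0.3168, 0.1783]
tcp_rot: [0.053, 0.999, 0.001, -0.002]
contact_force: [1.2, 0.1, 0.7]
opening: 0.528
finger_force: 0.0
```

move_arm:
  plan: [0,0,0,0,0,0,45,0,0,0,0,0,0,45,0,0,0,0,0,0,45]

```text
time: 46.75
eef_pos: [0.6275, -0.3151, 0.182]
tcp_rot: [0.053, 0.999, 0.0, 0.0]
contact_force: [0.3, 0.1, 0.7]
opening: 0.525
finger_force: 0.0
```

```bash
python3 look.py b:.004 r:.015; python3 - <<'E'
from meas import *
c=cam("wrist"); save(c,"div.png")
h,S,v=cv2.split(hsv(c)); M=masks(c)
E
```

```text
46.75 [ 627.5 -315.1  182. ] yaw -6.06 F [0.3 0.1 0.7] op 0.525 ff 0.0
b 30452 [274.4 168. ] (191, 69, 166, 208) [ 626.4 -321.9  224.   160.8   -6.1]
r 1584 [177.7  15.7] (148, 0, 59, 41) [ 459.7 -389.2   40.4   37.6  -69.6]
r 723 [469.1 318.2] (457, 298, 24, 43) [ 8.139e+02 -1.109e+02  6.140e+01  2.640e+01  8.000e-01]
```

View pics/div.png

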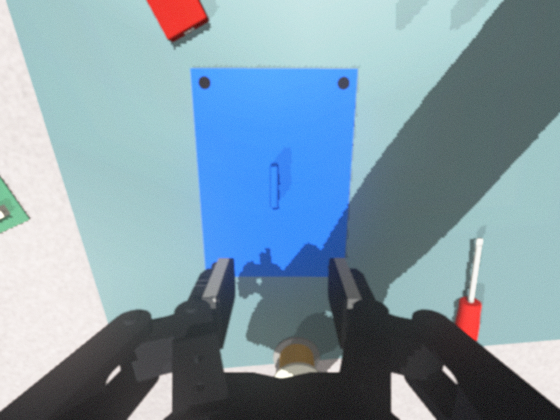

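move_arm:
  plan: [-1,-4,-40,0,0,0,45,0,-3,-40,0,0,0,45,0,0,-40,0,0,0,45,0,0,-30,0,0,0,45,0,0,-20,0,0,0,45,0,0,-8,0,0,0,45,0,0,0,0,0,0,45,0,0,0,0,0,0,45]

```text
time: 47.65
eef_pos: [0.6277, -0.3232, 0.0057]
tcp_rot: [0.053, 0.999, -0.001, 0.001]
contact_force: [-0.7, 0.2, -0.1]
opening: 0.527
finger_force: 0.0
```

```bash
python3 look.py b:.004
```

```text
47.65 [ 627.7 -323.2    5.7] yaw -6.05 F [-0.7  0.2 -0.1] op 0.527 ff 0.0
b 74822 [297.4 196.7] (107, 24, 356, 354) [ 613.5 -320.7  198.3  160.9   -6.2]
b 486 [398.5 390.7] (391, 373, 17, 36) [ 7.309e+02 -2.578e+02  2.970e+01  1.020e+01 -1.000e-01]
b 466 [164.8 389.6] (156, 373, 17, 35) [ 714.7 -408.1   28.9   10.2  -11.9]
```

move_arm:
  plan: [-2,1,-6,0,0,0,45,0,0,0,0,0,0,45,0,0,0,0,0,0,15,0,0,0,0,0,0,2,0,0,0,0,0,0,2,0,0,0,0,0,0,2,0,0,0,0,0,0,2,0,0,0,0,0,0,2]
  newtons: 60

```text
time: 48.5
eef_pos: [0.6246, -0.3223, -0.0017]
tcp_rot: [0.053, 0.999, -0.0, 0.0]
contact_force: [-0.1, 0.3, 2.6]
opening: 0.066
finger_force: 60.9
```

move_arm:
  plan: [0,0,8,0,0,0,2,0,0,15,0,0,0,2,0,0,25,0,0,0,2,0,0,30,0,0,0,2,0,0,30,0,0,0,2,0,0,30,0,0,0,2,0,0,20,0,0,0,2,0,0,0,0,0,0,2,0,0,0,0,0,0,2]

```text
time: 49.4
eef_pos: [0.6243, -0.322, 0.1562]
tcp_rot: [0.053, 0.999, -0.0, 0.0]
contact_force: [-0.4, 0.8, -2.4]
opening: 0.07
finger_force: 60.4
```

```bash
python3 look.py b:.163; python3 - <<'E'
from meas import *
s=ctrl.get_state()["eef_pos"]
# corner holes / plate corners triangulated: plate corners in wrist, side, scene
D=cam("side");S=cam("scene")
for n,c in(("side",D),("scene",S)):
    m=masks(c)["b"]; bs=[b for b in blobs(m,300)]; 
    b=max((b for b in bs if (100<b[1][0]<450 and 150<b[1][1])),key=lambda t:t[0]); co=max(cv2.findContours(b[2].astype(np.uint8),0,1)[0],key=cv2.contourArea)
    print(n,b[0],cv2.approxPolyDP(cv2.convexHull(co),4,True)[:,0].tolist())
E
```

```text
49.4 [ 624.3 -322.   156.2] yaw -6.1 F [-0.4  0.8 -2.4] op 0.07 ff 60.4
b 84540 [282.6 172.3] (95, 29, 373, 349) [ 607.4 -319.8  186.1  159.8   -6.1]
b 247 [169.6 364.6] (157, 353, 25, 24) [ 684.  -395.1   22.6    5.6  -55.7]
b 201 [392.6 364.2] (382, 354, 23, 22) [ 697.7 -263.1   21.1    4.8   43.5]
side 5839 [[428, 296], [418, 302], [313, 318], [289, 264], [385, 252], [395, 256]]
scene 4436 [[168, 179], [145, 255], [72, 251], [95, 194], [142, 177]]
```

The plate is held by its fin. I carry it over the case.

move_arm:
  plan: [-2,15,5,0,0,1,2,-4,30,5,0,0,1,2,-5,40,0,0,0,1,2,-5,40,0,0,0,1,2,-5,40,0,0,0,1,2,-5,40,0,0,0,1,2,-5,40,0,0,0,1,2,-5,40,0,0,0,1,2,-5,40,0,0,0,1,2,-5,40,0,0,0,1,2,-5,40,0,0,0,0.9,2,-5,40,0,0,0,0,2]

```text
time: 50.75
eef_pos: [0.5668, 0.1253, 0.1654]
tcp_rot: [-0.043, 0.999, 0.0, -0.001]
contact_force: [0.9, 0.3, -2.3]
opening: 0.065
finger_force: 60.4
```

move_arm:
  plan: [-5,40,0,0,0,0,2,-5,30,0,0,0,0,2,-5,20,0,0,0,0,2,0,7,0,0,0,0,2,0,0,0,0,0,0,2,0,0,0,0,0,0,2]

```text
time: 51.35
eef_pos: [0.5533, 0.2193, 0.1656]
tcp_rot: [-0.042, 0.999, -0.0, -0.0]
contact_force: [0.6, -0.1, -2.0]
opening: 0.063
finger_force: 60.4
```

```bash
python3 caseview.py; python3 - <<'E'
from meas import *
s=ctrl.get_state(); c=cam("wrist"); save(c,"divc.png")
m=masks(c)["b"]; b=blobs(m,3000)[0]; co=max(cv2.findContours(b[2].astype(np.uint8),0,1)[0],key=cv2.contourArea)
h=cv2.approxPolyDP(cv2.convexHull(co),6,True)[:,0]; z=s["eef_pos"][2]+.0017+.004
print(h.tolist(),(onz(c,h,z)*1000).round(1).tolist())
E
```

```text
51.35 [553.3 219.3 165.6] yaw 4.8 F [ 0.6 -0.1 -2. ] op 0.063 ff 60.4
TCP in case frame -5.3 -0.2
[[96, 30], [300, 29], [371, 170], [394, 318], [285, 377], [144, 329]] [[450.4, 131.2, 171.3], [442.7, 218.4, 171.3], [500.7, 259.0, 171.3], [583.1, 286.1, 171.3], [629.9, 228.4, 171.3], [602.4, 145.1, 171.3]]
```

View pics/divc.png

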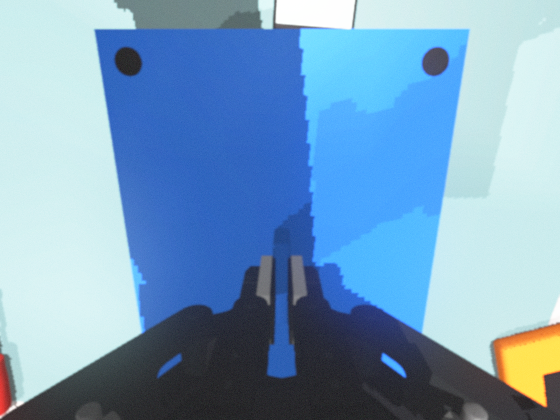

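The plate's near edge runs from (96,30) to (468,30), square to the tool. I compute its centre and pitch from that.

```bash
python3 - <<'E'
from meas import *
s=ctrl.get_state(); c=cam("wrist")
for z in(.165,.1713,.178):
    p=onz(c,[(96,30),(468,30),(144,329),(422,329)],z)*1000; w=np.linalg.norm(p[1]-p[0]); w2=np.linalg.norm(p[3]-p[2]); a=np.radians(4.8); u=np.array([np.cos(a),np.sin(a)]); v=np.array([-u[1],u[0]])
    cen=(p[0]+p[1])[:2]/2+113*u; d=cen-[558.5,220]; print(z,w.round(1),"far width",w2.round(1),"yaw",np.degrees(np.arctan2(-(p[1]-p[0])[0],(p[1]-p[0])[1])).round(2),"centre",cen.round(1),"off in case",(d@u).round(1),(d@v).round(1))
E
```

```text
0.165 166.2 far width 165.3 yaw 4.77 centre [555.3 219.9] off in case -3.2 0.1
0.1713 159.8 far width 158.9 yaw 4.77 centre [556.5 220. ] off in case -2.0 0.1
0.178 153.0 far width 152.2 yaw 4.77 centre [557.8 220.1] off in case -0.7 0.1
```

move_arm:
  plan: [2,0,-20,0,0,0,2,0,0,-25,0,0,0,2,0,0,-20,0,0,0,2,0,0,-10,0,0,0,2,0,0,-5,0,0,0,2,0,0,0,0,0,0,2,0,0,0,0,0,0,2,0,0,0,0,0,0,2]

```text
time: 52.25
eef_pos: [0.5564, 0.2201, 0.0873]
tcp_rot: [-0.042, 0.999, 0.0, 0.001]
contact_force: [1.0, 0.8, -2.4]
opening: 0.065
finger_force: 60.4
```

```bash
python3 caseview.py; python3 - <<'E'
from meas import *
s=ctrl.get_state(); c=cam("wrist"); save(c,"divd.png")
S=cam("scene"); A=cv2.resize(S["im"][140:290,290:430],None,fx=2.6,fy=2.6)
cv2.imwrite("pics/divd2.png",np.hstack([c["im"][:390,:],A[:390,:240]])[:,:,::-1])
M=masks(c)
for r in(60,100,150,200):
    ob=np.where(M["o"][r]>0)[0]; bl=np.where(M["b"][r]>0)[0]; 
    print(r,"orange",[ (int(g[0]),int(g[-1])) for g in np.split(ob,np.where(np.diff(ob)>3)[0]+1) if len(g)>3],"blue",(bl.min(),bl.max()) if len(bl) else None)
E
```

```text
52.25 [556.4 220.1  87.3] yaw 4.8 F [ 1.   0.8 -2.4] op 0.065 ff 60.4
TCP in case frame -2.1 0.3
60 orange [] blue (np.int64(100), np.int64(462))
100 orange [] blue (np.int64(106), np.int64(454))
150 orange [] blue (np.int64(114), np.int64(448))
200 orange [] blue (np.int64(122), np.int64(441))
```

View pics/divd2.png

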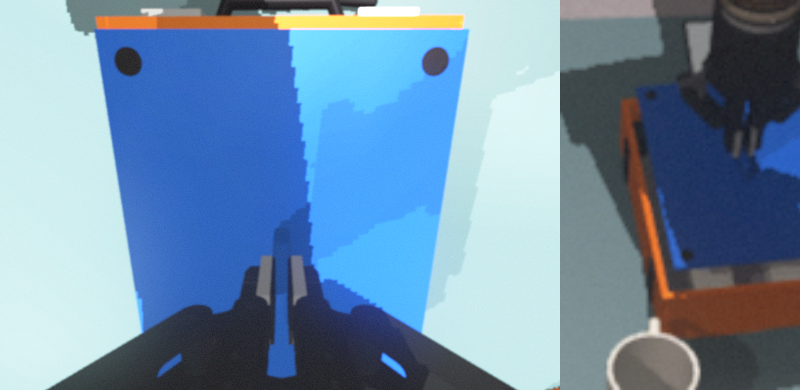

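I have now viewed 19 pictures, over the limit of 14, so from here I measure only by numbers. The near rim is visible above the plate at rows 15 to 28, so I use it to check the fit.

```bash
cat > fit.py <<'E'
from meas import *
s=ctrl.get_state(); c=cam("wrist"); M=masks(c); m=M["o"].copy(); m[60:]=0
b=blobs(m,100)[0]; x,y,w,h=cv2.boundingRect(b[2].astype(np.uint8)); print("orange bbox",x,y,w,h)
a=np.radians(4.8); u=np.array([np.cos(a),np.sin(a)]); v=np.array([-u[1],u[0]]); C=np.array([558.5,220])
P=(onz(c,np.argwhere(b[2])[:,::-1],.066)*1000)[:,:2]-C
print("rim in case frame: x min",(P@u).min().round(1),"(expect -124) y",(P@v).min().round(1),(P@v).max().round(1),"(expect +-92)")
z=s["eef_pos"][2]+.0017+.004; bl=blobs(M["b"],3000)[0]
Q=(onz(c,np.argwhere(bl[2][:120])[:,::-1],z)*1000)[:,:2]-C
print("plate x min",(Q@u).min().round(1),"(want -113) y",(Q@v).min().round(1),(Q@v).max().round(1),"(want +-81)")
E
python3 fit.py
```

```text
orange bbox 96 16 182 12
rim in case frame: x min -123.6 (expect -124) y -91.6 -1.5 (expect +-92)
plate x min -112.3 (want -113) y -79.4 9.3 (want +-81)
```

move_arm:
  plan: [0,0,-15,0,0,0,2,0,0,-12,0,0,0,2,0,0,-8,0,0,0,2,0,0,-4,0,0,0,2,0,0,0,0,0,0,2,0,0,0,0,0,0,2]

```text
time: 53.0
eef_pos: [0.5556, 0.22, 0.0469]
tcp_rot: [-0.042, 0.999, 0.0, 0.0]
contact_force: [-0.7, -0.1, -1.9]
opening: 0.07
finger_force: 60.4
```

move_arm:
  plan: [-1,0,-3,0,0,0,2,0,0,0,0,0,0,2]

```text
time: 53.2
eef_pos: [0.5543, 0.2199, 0.0439]
tcp_rot: [-0.042, 0.999, -0.0, 0.0]
contact_force: [-0.5, -0.2, -2.3]
opening: 0.069
finger_force: 60.4
```

```bash
python3 caseview.py
```

```text
53.2 [554.3 219.9  43.9] yaw 4.8 F [-0.5 -0.2 -2.3] op 0.069 ff 60.4
TCP in case frame -4.2 0.3
```

move_arm:
  plan: [2,0,-2,0,0,0,2,0,0,-2,0,0,0,2,0,0,0,0,0,0,2]

```text
time: 53.5
eef_pos: [0.5562, 0.2198, 0.0395]
tcp_rot: [-0.042, 0.999, -0.0, -0.0]
contact_force: [0.3, -0.1, -1.0]
opening: 0.067
finger_force: 60.4
```

move_arm:
  plan: [0,0,-2,0,0,0,2,0,0,0,0,0,0,2]

```text
time: 53.7
eef_pos: [0.5566, 0.22, 0.0382]
tcp_rot: [-0.042, 0.999, 0.0, 0.0]
contact_force: [-0.1, -0.4, 0.8]
opening: 0.068
finger_force: 60.6
```

```bash
python3 caseview.py; python3 fit.py
```

```text
53.7 [556.6 220.   38.2] yaw 4.8 F [-0.1 -0.4  0.8] op 0.068 ff 60.6
TCP in case frame -1.9 0.1
orange bbox 26 0 491 60
rim in case frame: x min -117.0 (expect -124) y -91.5 85.3 (expect +-92)
plate x min -112.5 (want -113) y -80.3 81.5 (want +-81)
```

The plate is seated: the height matches and its edges are at ±81 in the case. I release, rise and verify.

move_arm:
  plan: [0,0,0,0,0,0,15,0,0,0,0,0,0,30,0,0,0,0,0,0,30,0,0,15,0,0,0,30,0,0,35,0,0,0,30,10,0,45,0,0,0,30,20,0,45,0,0,0,30,30,0,45,0,0,0,30,30,0,45,0,0,0,30,20,0,40,0,0,0,30,0,0,0,0,0,0,30,0,0,0,0,0,0,30]

```text
time: 54.95
eef_pos: [0.6626, 0.2199, 0.3038]
tcp_rot: [-0.042, 0.999, 0.0, 0.002]
contact_force: [-0.7, 0.0, -0.7]
opening: 0.349
finger_force: 0.0
```

```bash
python3 caseview.py; python3 look.py b:.044; python3 - <<'E'
from meas import *
c=cam("wrist"); m=masks(c)["b"]; b=blobs(m,2000)[0]
co=max(cv2.findContours(b[2].astype(np.uint8),0,1)[0],key=cv2.contourArea); h=cv2.approxPolyDP(cv2.convexHull(co),6,True)[:,0]
a=np.radians(4.8); u=np.array([np.cos(a),np.sin(a)]); v=np.array([-u[1],u[0]])
P=onz(c,h,.044)[:,:2]*1000-[558.5,220]; print("plate corners case frame",np.c_[P@u,P@v].round(1).tolist())
for n,z in(("scene",.015),("side",.015)):
    d=cam(n);M=masks(d); print(n,[(int(q[0]),q[1].round(),yawc(d,q[2],z)) for q in blobs(M["r"],60)])
E
```

```text
54.95 [662.6 219.9 303.8] yaw 4.79 F [-0.7  0.  -0.7] op 0.349 ff 0.0
TCP in case frame 103.7 -8.8
54.95 [662.6 219.9 303.8] yaw 4.79 F [-0.7  0.  -0.7] op 0.349 ff 0.0
b 22462 [289.7  82.6] (219, 0, 142, 175) [570.5 222.2 199.  160.1   4.8]
plate corners case frame [[-89.1, 80.1], [112.8, 80.5], [110.2, -56.9], [82.9, -77.7], [-89.1, -78.1]]
scene [(567, array([46., 86.]), array([ -65.6, -729.9,  134.6,  103.4,  -84.3])), (270, array([119., 197.]), array([ 444.6, -397. ,   68. ,   39.4,   18.2])), (191, array([51., 60.]), array([-216.8, -758.4,  113.4,   41.7,  -84.3])), (124, array([219., 315.]), array([ 813.1, -111.8,   45.7,   15.9,   -5. ]))]
side [(886, array([275., 392.]), array([ 434.3, -403.5,   87.1,   46.4,   20.2])), (236, array([382., 260.]), array([ 833.7, -111. ,   85.4,   35.6,   -5. ]))]
```

move_arm:
  plan: [-16,-44,-5,0,0,1.1,60,-16,-44,-5,0,0,1.1,60,-16,-44,-10,0,0,1.1,60,-16,-44,-10,0,0,1.1,60,-16,-44,-10,0,0,1.1,60,-16,-44,-10,0,0,1.1,60,-16,-44,-10,0,0,1.1,60,-16,-44,-10,0,0,1.1,60,-16,-44,-10,0,0,1.1,60,-16,-44,-10,0,0,1.1,60,-16,-44,-10,0,0,1.1,60,-16,-44,-10,0,0,1.1,60]

```text
time: 56.35
eef_pos: [0.4681, -0.3087, 0.1895]
tcp_rot: [-0.157, 0.988, 0.001, -0.001]
contact_force: [0.8, 0.2, 0.2]
opening: 0.702
finger_force: 0.0
```

move_arm:
  plan: [-16,-44,-10,0,0,1,60,-16,-44,0,0,0,1,60,0,0,0,0,0,0,60,0,0,0,0,0,0,60]

```text
time: 56.75
eef_pos: [0.4368, -0.3959, 0.1798]
tcp_rot: [-0.173, 0.985, 0.001, -0.0]
contact_force: [0.2, -0.2, 0.2]
opening: 0.706
finger_force: 0.0
```

```bash
python3 look.py r:.015
```

```text
56.75 [ 436.8 -395.9  179.8] yaw 19.87 F [ 0.2 -0.2  0.2] op 0.706 ff 0.0
r 2753 [277.7 182.6] (258, 142, 40, 79) [ 434.2 -399.4   82.    39.4   20.5]
```

move_arm:
  plan: [-3,-3,-40,0,0,0.6,60,0,0,-40,0,0,0,60,0,0,-40,0,0,0,60,0,0,-30,0,0,0,60,0,0,-20,0,0,0,60,0,0,-8,0,0,0,60,0,0,-4,0,0,0,60,0,0,0,0,0,0,60,0,0,0,0,0,0,60]

```text
time: 57.7
eef_pos: [0.4368, -0.3989, 0.0006]
tcp_rot: [-0.178, 0.984, -0.002, -0.0]
contact_force: [-0.2, 0.3, -0.2]
opening: 0.705
finger_force: 0.0
```

```bash
python3 look.py r:.015
```

```text
57.7 [ 436.8 -398.9    0.6] yaw 20.5 F [-0.2  0.3 -0.2] op 0.705 ff 0.0
r 10938 [280.8 259.5] (239, 183, 85, 150) [ 433.6 -399.6   82.6   40.5   20.6]
```

move_arm:
  plan: [-2,-1,-5,0,0,0,60,0,0,-4,0,0,0,60,0,0,0,0,0,0,60]

```text
time: 58.05
eef_pos: [0.4337, -0.3986, -0.0107]
tcp_rot: [-0.177, 0.984, -0.0, -0.002]
contact_force: [0.1, -0.3, -0.9]
opening: 0.701
finger_force: 0.0
```

move_arm:
  plan: [0,0,0,0,0,0,34,0,0,0,0,0,0,34,0,0,0,0,0,0,34,0,0,0,0,0,0,34,0,0,0,0,0,0,34]
  newtons: 40

```text
time: 58.55
eef_pos: [0.4344, -0.3993, -0.0096]
tcp_rot: [-0.177, 0.984, -0.001, -0.001]
contact_force: [0.1, -1.1, 2.0]
opening: 0.467
finger_force: 40.6
```

move_arm:
  plan: [0,0,10,0,0,0,34,0,0,25,0,0,0,34,0,0,35,0,0,0,34,0,0,40,0,0,0,34,0,0,40,0,0,0,34,0,0,25,0,0,0,34,0,0,0,0,0,0,34]

```text
time: 59.25
eef_pos: [0.4362, -0.4011, 0.1709]
tcp_rot: [-0.177, 0.984, -0.005, 0.001]
contact_force: [0.2, -0.1, -0.6]
opening: 0.466
finger_force: 40.5
```

```bash
python3 look.py r:.175
```

```text
59.25 [ 436.2 -401.1  170.9] yaw 20.43 F [ 0.2 -0.1 -0.6] op 0.466 ff 40.5
r 11973 [281.1 273.8] (237, 194, 90, 156) [ 446.2 -396.9   94.7   46.2   20.6]
```

move_arm:
  plan: [5,20,0,0,0,-1,34,10,35,0,0,0,-1,34,10,40,0,0,0,-1,34,10,40,0,0,0,-1,34,10,40,0,0,0,-1,34,5,40,0,0,0,-1,34,5,40,0,0,0,-1,34,5,40,0,0,0,-1,34,4,40,0,0,0,-1,34,0,40,0,0,0,-1,34,0,40,0,0,0,-1,34,0,40,0,0,0,-1,34]

```text
time: 60.5
eef_pos: [0.4963, 0.0579, 0.1624]
tcp_rot: [-0.073, 0.997, -0.0, -0.004]
contact_force: [-0.1, -0.2, -0.8]
opening: 0.463
finger_force: 40.5
```

move_arm:
  plan: [0,40,0,0,0,-1,34,0,40,0,0,0,-1,34,0,40,0,0,0,-1,34,0,40,0,0,0,-0.6,34,0,30,0,0,0,0,34,0,11,0,0,0,0,34,0,0,0,0,0,0,34,0,0,0,0,0,0,34]

```text
time: 61.3
eef_pos: [0.4976, 0.2561, 0.1637]
tcp_rot: [-0.042, 0.999, -0.001, -0.003]
contact_force: [-0.6, -0.3, -1.0]
opening: 0.46
finger_force: 40.5
```

```bash
python3 caseview.py
```

```text
61.3 [497.6 256.1 163.7] yaw 4.81 F [-0.6 -0.3 -1. ] op 0.46 ff 40.5
TCP in case frame -57.7 41.1
```

move_arm:
  plan: [1,-1,-30,0,0,0,34,0,0,-30,0,0,0,34,0,0,-25,0,0,0,34,0,0,-15,0,0,0,34,0,0,-10,0,0,0,34,0,0,-6,0,0,0,34,0,0,0,0,0,0,34,0,0,0,0,0,0,34]

```text
time: 62.1
eef_pos: [0.5002, 0.2562, 0.0501]
tcp_rot: [-0.042, 0.999, -0.0, -0.001]
contact_force: [-0.7, -0.1, -0.9]
opening: 0.464
finger_force: 40.5
```

move_arm:
  plan: [0,0,-4,0,0,0,34,0,0,0,0,0,0,34]

```text
time: 62.3
eef_pos: [0.4995, 0.2562, 0.0453]
tcp_rot: [-0.042, 0.999, -0.0, -0.001]
contact_force: [0.3, -0.6, -1.3]
opening: 0.466
finger_force: 40.5
```

```bash
python3 caseview.py
```

```text
62.3 [499.5 256.2  45.3] yaw 4.83 F [ 0.3 -0.6 -1.3] op 0.466 ff 40.5
TCP in case frame -55.8 41.0
```

move_arm:
  plan: [0,-1,-5,0,0,0,34,0,0,-3,0,0,0,34,0,0,0,0,0,0,34]

```text
time: 62.6
eef_pos: [0.4987, 0.2549, 0.0362]
tcp_rot: [-0.042, 0.999, -0.001, -0.002]
contact_force: [-0.2, -0.3, -1.0]
opening: 0.468
finger_force: 40.5
```

move_arm:
  plan: [0,0,-2,0,0,0,34,0,0,0,0,0,0,34]

```text
time: 62.8
eef_pos: [0.4992, 0.255, 0.0348]
tcp_rot: [-0.042, 0.999, -0.001, -0.002]
contact_force: [-0.3, 0.9, -0.3]
opening: 0.469
finger_force: 40.5
```

move_arm:
  plan: [0,0,0,0,0,0,42,0,0,0,0,0,0,46,0,0,0,0,0,0,48,0,0,0,0,0,0,48]

```text
time: 63.2
eef_pos: [0.4996, 0.2552, 0.0353]
tcp_rot: [-0.042, 0.999, -0.0, -0.001]
contact_force: [-0.5, -0.5, 1.0]
opening: 0.566
finger_force: 0.0
```

move_arm:
  plan: [0,0,10,0,0,0,48,0,0,25,0,0,0,48,0,0,40,0,0,0,48,10,0,45,0,0,0,48,30,0,45,0,0,0,48,40,-5,45,0,0,0,48,40,-10,45,0,0,0,48,40,-10,20,0,0,0,48,10,-5,0,0,0,0,48,0,0,0,0,0,0,48,0,0,0,0,0,0,48]

```text
time: 64.3
eef_pos: [0.6515, 0.2278, 0.289]
tcp_rot: [-0.042, 0.999, -0.001, -0.003]
contact_force: [-0.1, 0.7, -0.9]
opening: 0.56
finger_force: 0.0
```

```bash
python3 caseview.py; python3 - <<'E'
from meas import *
c=cam("wrist"); M=masks(c)
a=np.radians(4.8); u=np.array([np.cos(a),np.sin(a)]); v=np.array([-u[1],u[0]])
for k,z in(("r",.059),("b",.044)):
    for b in blobs(M[k],800)[:2]:
        q=yawc(c,b[2],z); d=q[:2]-[558.5,220]; print(k,b[0],q,"case",(d@u).round(1),(d@v).round(1))
        P=onz(c,np.argwhere(b[2])[:,::-1],z)[:,:2]*1000-[558.5,220]; print("  x",(P@u).min().round(1),(P@u).max().round(1),"y",(P@v).min().round(1),(P@v).max().round(1))
D=cam("side");S=cam("scene")
def corners(c):
    m=masks(c)["r"]; p=proj(c,[.5,.255,.059])[0]; b=min(blobs(m,30),key=lambda t:np.hypot(*(t[1]-p))); return b[1],b[0]
(p,n1),(q,n2)=corners(D),corners(S); print("side/scene drive centroid",p,n1,q,n2,(tri([D,S],[p,q])*1000).round(1))
E
```

```text
64.3 [651.5 227.8 289. ] yaw 4.82 F [-0.1  0.7 -0.9] op 0.56 ff 0.0
TCP in case frame 93.3 0.0
r 2771 [502.2 255.1  79.7  40.    4.5] case -53.2 39.7
  x -92.9 -13.4 y 19.7 59.9
b 20860 [566.1 221.5 209.7 161.2   4.9] case 7.7 0.9
  x -97.0 112.4 y -80.0 81.6
side/scene drive centroid [218.48815166 199.40758294] 211 [368.93093923 197.43093923] 362 [508.  254.6  55.2]
```

The drive lies at case (-53, 40) on the level divider, and the arm is clear of everything.

```bash
python3 -c "
from plant import order; print(order.sign_off())"
```

```text
the job is handed in; nothing more can be done
None
```

The case is packed and handed in: both stands shut and on the floor with the two chargers, divider seated level, and the red drive (the only one present) flat on it; but I viewed 19 pictures against the limit of 14, and lowering the first stand briefly reached about 48 N at the wrist, probably a gripper knuckle on the rim, so the 40 N body-contact limit may have been passed.

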